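# Load the tube rotator's spindle

## Task

Load the tube rotator's horizontal spindle: thread on the grey tube carrier with the two ridges first, then the octagonal metal spacer, then the round-topped white end cap, mouth first over the spindle's tip. The spindle's height is set differently every time, so find it (touch or sight), do not force a bore that catches, and slide each part gently, past the two sprung balls near the tip, until it is felt fully home: carrier against the stop collar, no gap between the parts. Let go of everything, and leave the other things on the bench alone.

Things in the scene. Friction and masses are not known exactly. Their poses are not given: they have to be found in the camera images.
- rotator: fixed white drive housing, 80 x 90 mm, 136 mm high, on the bench; origin at the middle of its underside, x points from its front face back into it, z up. A steel spindle sticks out of its front face level along -x, in the plane y = 0. Two sprung balls stand 1.75 mm out of the spindle's left and right sides, 11 mm behind its tip; a bore passes over them with a push of about 5 N
- slide_mid (a point): middle of the slot in the housing's front face, 100 mm up; axes as the rotator's. The spindle is clamped in the slot with its axis 88 to 112 mm above the bench: this height is not given, feel or see it. Spindle 14 mm diameter, tip 112 mm out from this face, last 5 mm tapering to 9 mm. Stop collar (dark, 27 mm diameter) fixed on it, its front face 34 mm out
- carrier: loose grey plastic tube carrier: block 34 mm long (along its x), 36 mm wide (y), its flat foot 27 mm below and its top 19 mm above the bore, with two ridges across the top, up to 30.5 mm above the bore. Round bore 15.5 mm diameter right through along x. Origin on the bore's axis at half length; either end may go first. It stands on its foot with the bore level
- spacer: loose metal spacer: octagonal block, 38 mm across flats, 24 mm long (along its x), round bore 15.5 mm diameter right through along x. Origin on the bore's axis at half length; either end may go first. It stands on a flat with the bore level, 19 mm above the bench
- end_cap: loose white end cap: 34 mm long (along its x), round top of 42 mm diameter, flats at both sides (38 mm apart) and below, 19 mm from the axis. Blind bore 15.5 mm diameter, 28 mm deep, its open mouth at the +x end (away from the robot), the closed end with a small round boss at -x. Origin on the bore's axis at half length. It stands on its flat with the bore level
- bottle: small reagent bottle with a blue screw cap, 42 mm round, 71 mm high; origin at the middle of its underside (leave alone)
- petri_dish: clear round petri dish, 60 mm across, 14 mm high; origin at the middle of its underside (leave alone)
- slide_box: slide box, 30 x 82 x 31 mm high; origin at the middle of its underside (leave alone)
- marker: marker pen lying down, 126 mm long, 14 mm thick; origin at the middle of its underside (leave alone)
- beaker: tall clear beaker with used tips, fixed, 114 x 125 mm, 148 mm high, at the left of the work; origin at the middle of its underside. Pass well above it (leave alone)
Things that resemble listed ones, but are neither listed nor needed, are in the scene too. What is shaped like the carrier but orange is not meant. Of the things shaped like the spacer, the metal one is meant.

How it is judged:
On the way, in this order (a step that is already met when the one before it is completed fails the run):
1. the carrier is on the spindle, against the stop collar (x of carrier in the frame of rotator above -0.093 m and y of carrier in the frame of rotator between -0.003 and 0.003 m and z of carrier in the frame of rotator between 0.083 and 0.116 m and angle between the x axis of carrier and the x axis of rotator, either way round below 0.12 rad), for 0.2 s.
2. the spacer is on the spindle, against the carrier (all of step 1 and distance between spacer and carrier below 0.031 m and x of spacer in the frame of rotator below -0.114 m and y of spacer in the frame of rotator between -0.003 and 0.003 m and z of spacer in the frame of rotator between 0.083 and 0.116 m and angle between the x axis of spacer and the x axis of rotator, either way round below 0.12 rad), for 0.2 s.
At the end, for the whole second after the job is handed in: Carrier, spacer and end cap sit on the spindle in that order from the stop collar outward, at rest; no gap (collar to carrier, carrier to spacer, spacer to cap) is over 2 mm, and each bore lies within 3 mm sideways and 0.12 rad of the spindle's axis (all of step 2 and distance between end_cap and spacer below 0.031 m and x of end_cap in the frame of rotator below -0.14 m and y of end_cap in the frame of rotator between -0.003 and 0.003 m and z of end_cap in the frame of rotator between 0.083 and 0.116 m and angle between the x axis of end_cap and the x axis of rotator, either way round below 0.12 rad and linear speed of each of carrier, spacer, end_cap below 0.02 m/s); the robot touches nothing.
It fails at once if a part is pressed on the rotator (spindle, collar or housing) with more than 60 N (contact force between any of carrier, spacer, end_cap and rotator above 60 N).
It fails at once if a bystander (bottle, petri dish, slide box, marker) is moved more than 15 mm (distance of any of bottle, petri_dish, slide_box, marker from where it was at the start of the episode above 0.015 m).
It also fails if it takes over 72 s, if anything falls off the work surface, if the arm or the gripper's body presses on something with over 40 N, if the wrist force passes 120 N, or if a joint passes its speed limit or range.

## Robot

A 7-joint arm with a two-finger parallel gripper is mounted at the origin on a cart in front of the work surface, level with it; the furniture and walls round the work are solid. World frame = base frame: x ahead of the robot, y to its left, z up, the work surface at z = 0. Lengths are in m, angles in rad, forces in N, time in s.
With the tool pointing down it reaches from about 0.4 to 0.875 m from the base axis. Payload 19.3 kg.
Tool frame: the origin (TCP) lies on the centre line of the jaws, within the pads' length; the fingertips stand arm.tips_ahead ahead of it and the grasp point (between the pads) lies 5 mm behind it (arm.tips_ahead is the distance from the TCP to the fingertips, in m); z points along the fingers, y is the direction in which the jaws open and shut (so a half turn about z gives the same grasp; the last joint's range is limited). The gripper opens to 85 mm and grips with 20 to 120 N. Pads are 22 mm wide; open, the fingers measure 114 mm over their backs; the gripper's body (76 mm by 85 mm) begins 54 mm behind the grasp point. The pads swing forward as they close: fully open they stand 13 mm farther back than shut.
Start: joints at [-1.207, 0.521, -0.036, 1.599, 0.021, 1.021, -0.113], TCP at [0.263, 0.567, 0.245] pointing down, gripper open.
Joint ranges: [-2.91, 2.91], [-0.3, 2.13], [-1.5, 1.42], [0.17, 2.43], [-1.26, 4.41], [0.16, 1.93], [-2.52, 2.52]. Speed limits (rad/s): [1.89, 1.89, 2.39, 2.39, 3.01, 3.01, 3.01].

## Interface

Orientations are given as [roll, pitch, yaw] about the fixed x, y, z axes, in that order (R = Rz(yaw) Ry(pitch) Rx(roll)).
In Python, from cell import sense, imaging, ticket, arm gives the robot as it stands.
- The arm moves only by the shell command python3 -m crank 'ROWS'. ROWS is a JSON object of lists of equal length, an entry for each row: "angular": the turn, a rotation vector about the tool's x, y, z normalised to -1 to 1, where 1 is 180 degrees, a list of three; "xyz": the shift along the tool's x, y, z normalised to -1 to 1, where 1 is 80 mm, a list of three; "gripper": the closure, from -1 (fully open) to 1 (shut). A call has 1 to 8 rows; each row is the pose to reach, as a shift and turn from the pose measured when the call began, along the tool's axes at that moment, turning the shorter way round; what a row does not reach only later rows make up. A row lasts 1/8 s, in which the tool goes at most 62.5 mm and 10.7 degrees, less where a joint would pass 70% of its speed; a pose out of reach is approached as far as the arm can. A call with a number of a shift or a turn outside -1 to 1 is refused whole. A call with a gripper value outside its range is refused whole. The fingers move at their own pace and stop on an object; the grip force is fixed at half the most. Time passes only in rows, so rows that repeat a pose let the fingers close. It gives the time, the measured TCP pose, the force and the opening at its end, in the units of the state.
- sense(): the state, without advancing time (a new reading comes with each control period).
- imaging.capture(name): name is "scene" or "top" or "wrist"; returns the picture (480x640x3 uint8, red, green, blue); there is no depth.
- imaging.camera_info(name): a dict with "camera_matrix" (3x3 intrinsics, pixels), "D" ([k1, k2, p1, p2, k3] as OpenCV has them; the pictures are not rectified), "extrinsics" (4x4, takes a point from camera to world coordinates); the wrist camera has in their place "tool_from_camera" (4x4, takes a point from camera to tool coordinates, whose origin is the TCP and whose axes are the flange's). Camera axes: x right, y down, z forward; pixel columns grow to the right and rows downward; lengths in m; the calibration is good to about 2 mm. A picture is of the moment at which its call begins: read the wrist's pose just before it. camera_info takes no time and is no camera call.
- ticket.job_done(): hands the job in, once; it reports no verdict.
The state is a dict: "time_s": time; "joint_positions": joint angles; "qvel": joint speeds; "effort": joint torques, N m; "ee_pos": TCP position; "tool_rot": TCP orientation; "ft_force": force on the tool from outside, world axes, zero at the start; "torque": the same for the moment, N m; "grip_width": opening from 0.0 (shut) to 1.0 (fully open).
Only numpy, scipy, OpenCV 4.12 (cv2) and the standard library are available. Lean on these libraries where they do the work, as an engineer would, in place of code of your own. Each camera call takes 0.05 s, during which the arm holds its last target.

## Working session

There is one attempt and no reset: what is moved stays moved. The work goes in short steps, Python scripts to look and compute and a shell command to move; the robot and the scene stay as the last step left them, time stands still between calls to the robot, and variables do not carry over. Pictures are saved under pics/ and viewed, and the job is handed in when it is done.

```bash
ls -la; mkdir -p pics; python3 - <<'E'
from cell import sense, imaging, ticket, arm
import cv2, numpy as np
np.set_printoptions(precision=4,suppress=True)
print(sense()); print([a for a in dir(arm) if a[0]!='_'], arm.tips_ahead)
for n in ("scene","top","wrist"):
    im=imaging.capture(n); cv2.imwrite(f"pics/{n}0.png",im[:,:,::-1]); print(n,imaging.camera_info(n))
E
```

```text
total 12
drwxr-xr-x  3 agent agent 4096 Dec  7 02:41 .
drwxr-xr-x 23 root  root  4096 Dec  7 02:41 ..
drwxr-xr-x  2 agent agent 4096 Dec  7 02:41 pics
{'time_s': 0.0, 'joint_positions': array([-1.2072,  0.522 , -0.0363,  1.6   ,  0.0212,  1.0211, -0.1128]), 'qvel': array([ 0.001 ,  0.0012,  0.0013,  0.0003, -0.0017,  0.0019, -0.0003]), 'effort': array([  0.0004, -92.7083,   1.98  , -36.9923,   0.0179,   0.0082,
         0.    ]), 'ee_pos': array([0.2626, 0.5668, 0.2447]), 'tool_rot': array([-3.1405,  0.    ,  2.7078]), 'ft_force': array([-0.0737,  0.3644,  0.6351]), 'torque': array([-0.0112,  0.0104,  0.0431]), 'grip_width': 1.0013772993032035}
['PlanningError', 'tips_ahead'] 0.014
scene {'camera_matrix': array([[537.8867,   0.    , 325.421 ],
       [  0.    , 537.8867, 239.1886],
       [  0.    ,   0.    ,   1.    ]]), 'D': array([-0.0234,  0.    ,  0.    ,  0.    ,  0.    ]), 'extrinsics': array([[-0.6846, -0.4069,  0.6047, -0.137 ],
       [-0.7285,  0.4088, -0.5497,  0.8068],
       [-0.0235, -0.8169, -0.5763,  0.7161],
       [ 0.    ,  0.    ,  0.    ,  1.    ]])}
top {'camera_matrix': array([[552.4351,   0.    , 328.931 ],
       [  0.    , 552.4351, 233.2182],
       [  0.    ,   0.    ,   1.    ]]), 'D': array([0.0003, 0.    , 0.    , 0.    , 0.    ]), 'extrinsics': array([[-0.0273, -0.9985,  0.0476,  0.5031],
       [-0.9993,  0.0286,  0.025 ,  0.1977],
       [-0.0263, -0.0469, -0.9986,  1.2707],
       [ 0.    ,  0.    ,  0.    ,  1.    ]])}
wrist {'camera_matrix': array([[416.8501,   0.    , 319.2105],
       [  0.    , 416.8501, 239.6389],
       [  0.    ,   0.    ,   1.    ]]), 'D': array([-0.0202,  0.    ,  0.    ,  0.    ,  0.    ]), 'tool_from_camera': array([[-0.0008, -0.9541, -0.2993,  0.0767],
       [ 1.    , -0.0006, -0.0008, -0.0005],
       [ 0.0006, -0.2993,  0.9541, -0.1269],
       [ 0.    ,  0.    ,  0.    ,  1.    ]])}
```

View pics/scene0.png

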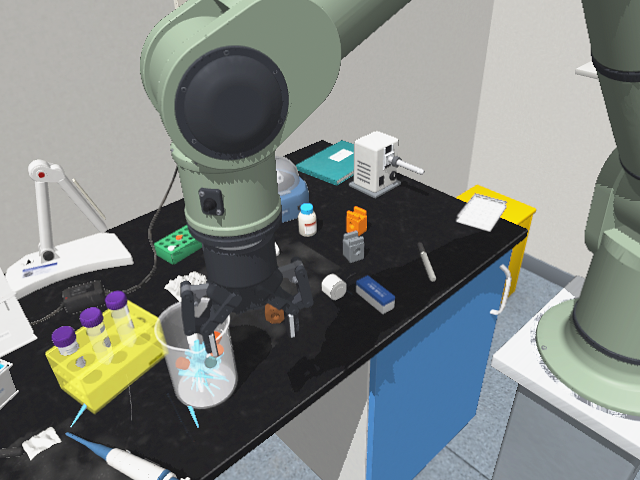

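View pics/top0.png

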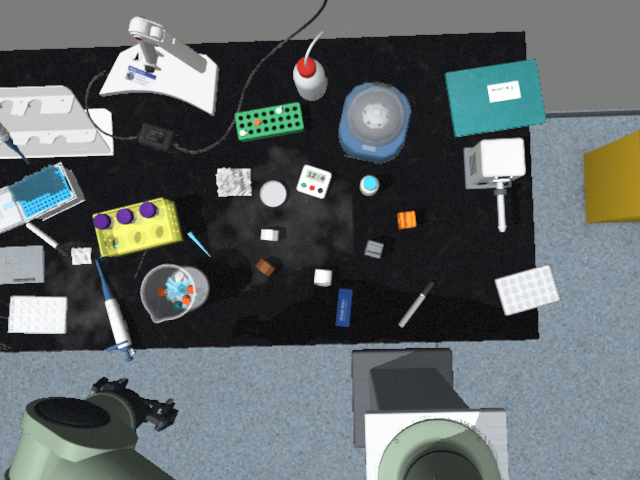

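View pics/wrist0.png

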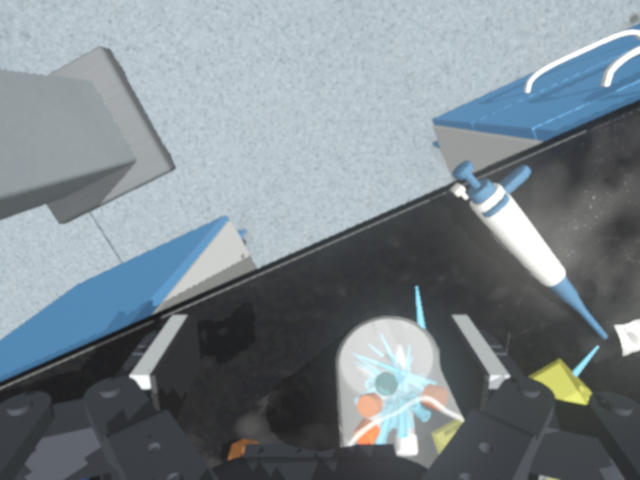

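```bash
python3 - <<'E'
import cv2, numpy as np
t=cv2.imread("pics/top0.png")
a=cv2.resize(t[195:315,225:425],None,fx=4,fy=4,interpolation=cv2.INTER_CUBIC)
cv2.imwrite("pics/c1.png",a)
a=cv2.resize(t[120:250,440:550],None,fx=4.5,fy=4.5,interpolation=cv2.INTER_CUBIC)
cv2.imwrite("pics/c2.png",a)
s=cv2.imread("pics/scene0.png")
cv2.imwrite("pics/c3.png",cv2.resize(s[190:350,240:440],None,fx=3.7,fy=3.7,interpolation=cv2.INTER_CUBIC))
E
```

```text
(no output)
```

View pics/c1.png

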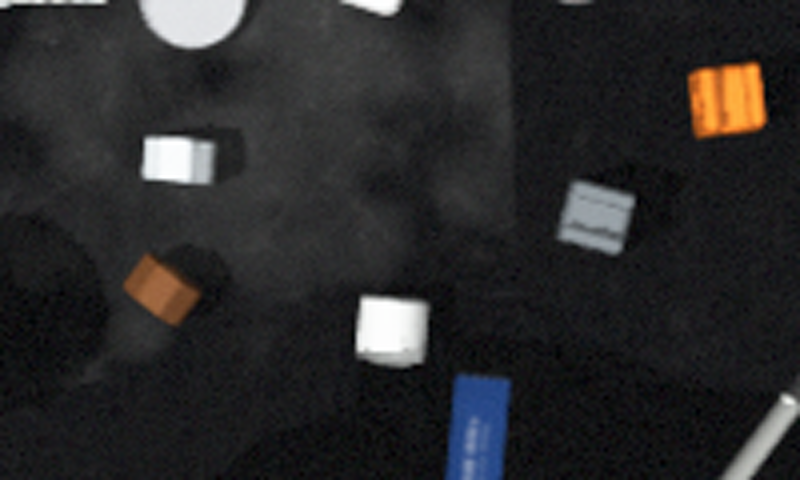

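View pics/c2.png

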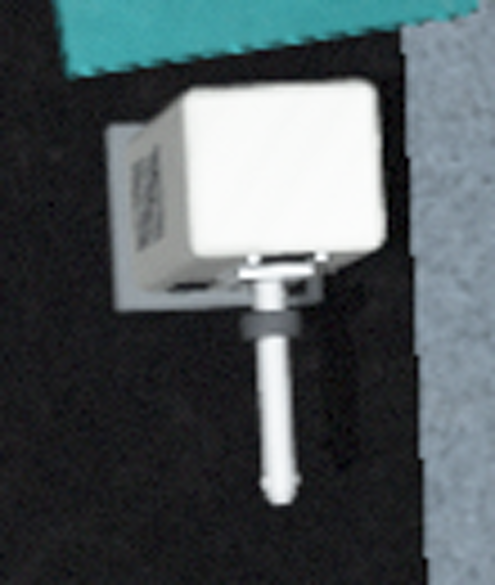

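View pics/c3.png

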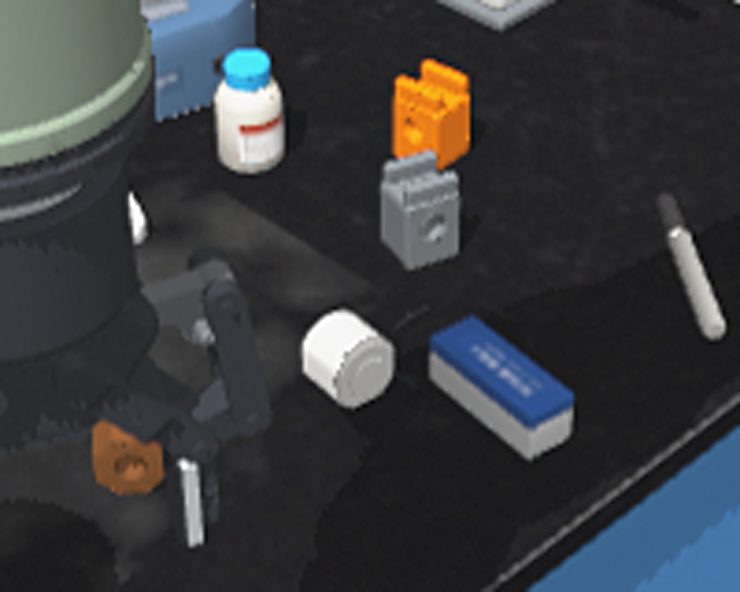

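Candidates, as top pixels:
- **Carrier:** the grey block at (374,249). The orange one at (406,219) is the look-alike.
- **Spacer:** the shiny silver block at (269,235). The brown one at (265,267) is the look-alike.
- **End cap:** the white block at (323,277), with its boss facing the robot. The white disc at (272,194) is the petri dish.

The rotator is at (497,160), with its spindle tip at about (503,231).

```bash
cat > h.py <<'E'
import cv2, numpy as np
from scipy.spatial.transform import Rotation as Ro
from cell import sense, imaging, ticket, arm
np.set_printoptions(precision=4,suppress=True)
def cam(n,s=None):
    i=imaging.camera_info(n)
    if n=="wrist":
        s=s or sense(); T=np.eye(4); T[:3,:3]=Ro.from_euler('xyz',s['tool_rot']).as_matrix(); T[:3,3]=s['ee_pos']
        E=T@i['tool_from_camera']
    else: E=i['extrinsics']
    return i['camera_matrix'],i['D'],E
def ray(c,uv):
    K,D,E=c; p=cv2.undistortPoints(np.array(uv,float).reshape(-1,1,2),K,D).reshape(-1,2)
    d=np.c_[p,np.ones(len(p))]@E[:3,:3].T
    return E[:3,3],d
def onz(c,uv,z):
    o,d=ray(c,uv); return o+d*((z-o[2])/d[:,2])[:,None]
def proj(c,P):
    K,D,E=c; R=E[:3,:3].T; P=np.array(P,float).reshape(-1,3)
    return cv2.projectPoints(P,cv2.Rodrigues(R)[0],-R@E[:3,3],K,D)[0].reshape(-1,2)
def tri(c1,u1,c2,u2):
    o1,d1=ray(c1,[u1]);o2,d2=ray(c2,[u2]);A=np.c_[d1[0],-d2[0]]
    t=np.linalg.lstsq(A,o2-o1,rcond=None)[0];a=o1+t[0]*d1[0];b=o2+t[1]*d2[0]
    return (a+b)/2,np.linalg.norm(a-b)
def move(tgt,yaw=None,rpy=None):
    "work out shift (norm. by 80mm) and turn (norm. by pi) from now to a world target"
    s=sense();R=Ro.from_euler('xyz',s['tool_rot'])
    sh=R.inv().apply(np.array(tgt)-s['ee_pos'])/0.08
    out=[np.round(sh,3)]
    if yaw is not None: rpy=[np.pi,0,yaw]
    if rpy is not None: out.append(np.round((R.inv()*Ro.from_euler('xyz',rpy)).as_rotvec()/np.pi,4))
    return out
def snap(n,name,crop=None,f=1):
    s=sense();im=imaging.capture(n)[:,:,::-1].copy();cv2.imwrite(f"pics/{name}.png",im)
    return im,cam(n,s)
E
python3 - <<'E'
from h import *
t=cv2.imread("pics/top0.png");hsv=cv2.cvtColor(t,cv2.COLOR_BGR2HSV);ct=cam("top")
g=cv2.GaussianBlur(cv2.cvtColor(t,cv2.COLOR_BGR2GRAY),(3,3),0)
for n,(x,y),z,th in [("carrier",(374,249),.05,85),("spacer",(269,235),.034,110),("cap",(323,277),.035,120),("bottle",(369,185),.07,100),("box",(344,307),.031,60),("brown",(265,267),.03,70)]:
    w=26
    src=t[y-w:y+w,x-w:x+w].max(axis=2)
    m=(src>th).astype(np.uint8)
    nc,l,st,ce=cv2.connectedComponentsWithStats(m)
    k=l[w,w]; cs=cv2.findContours((l==k).astype(np.uint8),cv2.RETR_EXTERNAL,cv2.CHAIN_APPROX_NONE)[0][0].reshape(-1,2)+[x-w,y-w]
    P=onz(ct,cs,z); r=cv2.minAreaRect((P[:,:2]*1000).astype(np.float32)); print(n,k,r,cs.min(0),cs.max(0))
# spindle in both
for u in [(503,230),(500.5,200),(499,185)]: print(u,onz(ct,[u],.1))
E
```

```text
carrier 2 ((523.9452514648438, 130.89166259765625), (35.938438415527344, 33.33961868286133), 72.39108276367188) [365 240] [383 258]
spacer 1 ((563.03515625, 363.6183776855469), (38.86741256713867, 25.54861831665039), 82.32731628417969) [260 229] [278 240]
cap 1 ((464.6029052734375, 245.70455932617188), (37.987586975097656, 35.632232666015625), 88.45903778076172) [314 269] [331 285]
bottle 1 ((663.1038208007812, 137.51954650878906), (39.2141227722168, 43.861637115478516), 88.20158386230469) [360 175] [378 195]
box 2 ((395.7724914550781, 200.5299530029297), (31.937149047851562, 84.03880310058594), 83.17597198486328) [335 288] [352 326]
brown 2 ((490.0071105957031, 375.7554626464844), (38.39189147949219, 25.138139724731445), 51.85939025878906) [256 258] [274 275]
(503, 230) [[ 0.5552 -0.1396  0.1   ]]
(500.5, 200) [[ 0.6187 -0.137   0.1   ]]
(499, 185) [[ 0.6506 -0.1352  0.1   ]]
```

```bash
python3 - <<'E'
import cv2
s=cv2.imread("pics/scene0.png")
cv2.imwrite("pics/c4.png",cv2.resize(s[120:210,340:440],None,fx=6,fy=6,interpolation=cv2.INTER_CUBIC))
t=cv2.imread("pics/top0.png")
cv2.imwrite("pics/c5.png",cv2.resize(t[165:240,470:535],None,fx=8,fy=8,interpolation=cv2.INTER_CUBIC))
E
```

```text
(no output)
```

View pics/c4.png

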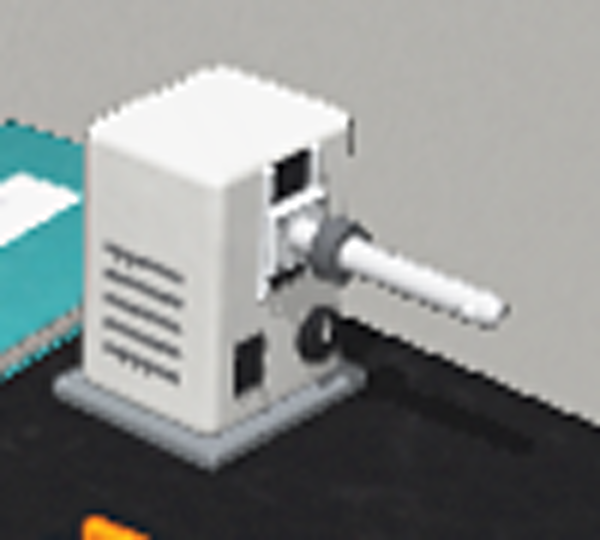

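View pics/c5.png

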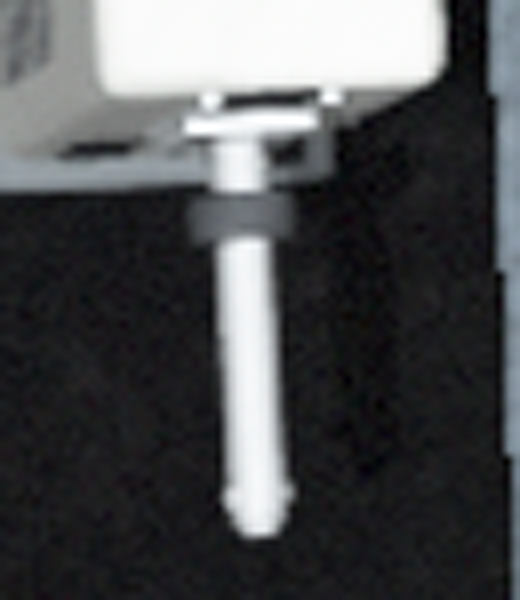

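```bash
python3 - <<'E'
from h import *
ct=cam("top");cs=cam("scene")
a,e=tri(ct,(502.2,231.7),cs,(423.7,171.5));print(a,e)
b,e=tri(ct,(500.9,195.5),cs,(397.5,162));print(b,e, np.linalg.norm(a-b),np.arctan2((b-a)[1],(b-a)[0]))
# top-view axis: fit
t=cv2.imread("pics/top0.png").max(axis=2).astype(float)
pts=[]
for r in range(200,224):
    row=t[r,485:520]; w=np.clip(row-90,0,None); pts.append(((w*np.arange(485,520)).sum()/w.sum(),r))
P=onz(ct,pts,.1)
f=np.polyfit(P[:,0],P[:,1],1); print("y=",f,"yaw",np.arctan(f[0]),np.std(P[:,1]-np.polyval(f,P[:,0])))
# housing top edges at z .136, bench plate
E
```

```text
[ 0.5499 -0.1397  0.0991] 0.004816130994255789
[ 0.6285 -0.1392  0.0969] 0.00011304986839634204 0.07862877761831018 0.006371963572348931
y= [ 0.0122 -0.1439] yaw 0.012155241472908251 0.00014989309459621897
```

```bash
python3 - <<'E'
from h import *
print(move([.50,.131,.29],2.834), move([.35,.131,.29]),sense()['time_s'])
E
python3 -m crank '{"xyz":[[0.45,0.45,-0.55],[0.9,0.9,-0.55]],"angular":[[0,0,0],[0,0,0]],"gripper":[-1,-1]}'
```

```text
[array([-4.983, -3.697, -0.561]), array([-0.0003, -0.    , -0.0402])] [array([-3.281, -4.485, -0.56 ])] 0.15
time_s: 0.4
ee_pos: [0.2281, 0.6641, 0.2921]
tool_rot: [3.138, -0.0, 2.706]
ft_force: [0.5, -0.2, -0.7]
grip_width: 1.003
```

That move went the wrong way, because I typed it before seeing the numbers. It did no harm, so I'll go in the negative direction now.

```bash
python3 -m crank '{"xyz":[[-0.5,-0.5,0],[-1,-1,0]],"angular":[[0,0,0],[0,0,0]],"gripper":[-1,-1]}'
python3 -c "
from h import *
print(move([.50,.131,.29],2.834),sense()['joint_positions'])"
```

```text
time_s: 0.65
ee_pos: [0.2669, 0.5571, 0.2904]
tool_rot: [3.14, 0.0, 2.708]
ft_force: [1.6, 0.8, -0.3]
grip_width: 0.999
[array([-4.883, -3.607, -0.001]), array([ 0.0006,  0.0001, -0.0403])] [-1.1968  0.467  -0.0339  1.5685  0.0173  1.1046 -0.0981]
```

```bash
for i in 1 2 3 ; do python3 -m crank '{"xyz":[[-0.5,-0.4,0],[-1,-0.8,0]],"angular":[[0,0,0],[0,0,-0.01]],"gripper":[-0.6,-0.3]}'; done
python3 -c "
from h import *
print(move([.50,.131,.25],2.834),sense()['joint_positions'])"
```

```text
time_s: 0.9
ee_pos: [0.3131, 0.4636, 0.2901]
tool_rot: [3.14, 0.0, 2.739]
ft_force: [0.9, 1.1, 0.6]
grip_width: 0.652
time_s: 1.15
ee_pos: [0.3622, 0.3717, 0.29]
tool_rot: [3.14, 0.0, 2.771]
ft_force: [1.3, 0.0, -0.5]
grip_width: 0.651
time_s: 1.4
ee_pos: [0.4142, 0.2814, 0.29]
tool_rot: [3.14, 0.0, 2.803]
ft_force: [1.4, 0.8, -0.5]
grip_width: 0.65
[array([-1.635, -1.418,  0.499]), array([ 0.0004,  0.0001, -0.0098])] [-0.7471  0.2721  0.0397  1.8691 -0.013   0.9993  0.5306]
```

```bash
python3 -m crank '{"xyz":[[-0.5,-0.4,0],[-0.9,-0.75,0]],"angular":[[0,0,0],[0,0,-0.005]],"gripper":[-0.3,-0.3]}'; python3 -m crank '{"xyz":[[-0.4,-0.4,0.25],[-0.74,-0.67,0.5],[-0.74,-0.67,0.5]],"angular":[[0,0,0],[0,0,-0.005],[0,0,-0.005]],"gripper":[-0.3,-0.3,-0.3]}'
python3 -c "
from h import *
im,c=snap('wrist','w1')
print(sense()['joint_positions'])"
```

```text
time_s: 1.65
ee_pos: [0.463, 0.1989, 0.29]
tool_rot: [3.14, 0.001, 2.818]
ft_force: [1.4, 1.2, -0.1]
grip_width: 0.651
time_s: 2.02
ee_pos: [0.5024, 0.1267, 0.2486]
tool_rot: [-3.141, -0.001, 2.83]
ft_force: [0.6, 0.5, 0.8]
grip_width: 0.645
[-0.4544  0.3493  0.1155  1.8793 -0.0503  0.916   0.946 ]
```

View pics/w1.png

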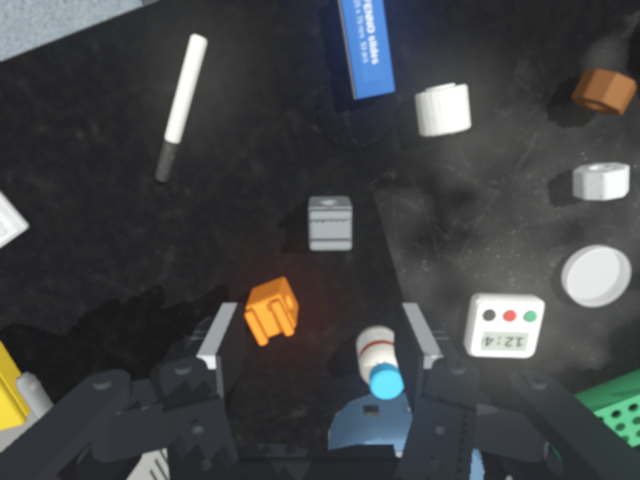

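The wrist view shows the grey carrier at (330,222), squarely aligned with the jaws. The orange twin is at (271,310), the silver spacer at (602,183), the brown one at (604,92) and the cap at (443,110).

```bash
python3 - <<'E'
from h import *
im=cv2.imread("pics/w1.png"); s=sense(); c=cam("wrist",s)
cv2.imwrite("pics/w1c.png",cv2.resize(im[180:270,280:390],None,fx=6,fy=6,interpolation=cv2.INTER_CUBIC))
# project expected carrier box corners for check
def box(cx,cy,yaw,z0,z1,lx=.034,ly=.036):
    R=np.array([[np.cos(yaw),-np.sin(yaw)],[np.sin(yaw),np.cos(yaw)]])
    q=np.array([[-1,-1],[-1,1],[1,1],[1,-1]])*[lx/2,ly/2]@R.T+[cx,cy]
    return q
for z in (.0,.046): print(z,proj(c,np.c_[box(.524,.131,-.307,0,0),np.full(4,z)]).round(1).tolist())
E
```

```text
0.0 [[310.2, 200.1], [349.4, 200.0], [348.8, 235.4], [310.6, 235.6]]
0.046 [[309.1, 211.9], [353.3, 211.8], [352.5, 251.3], [309.5, 251.5]]
```

View pics/w1c.png

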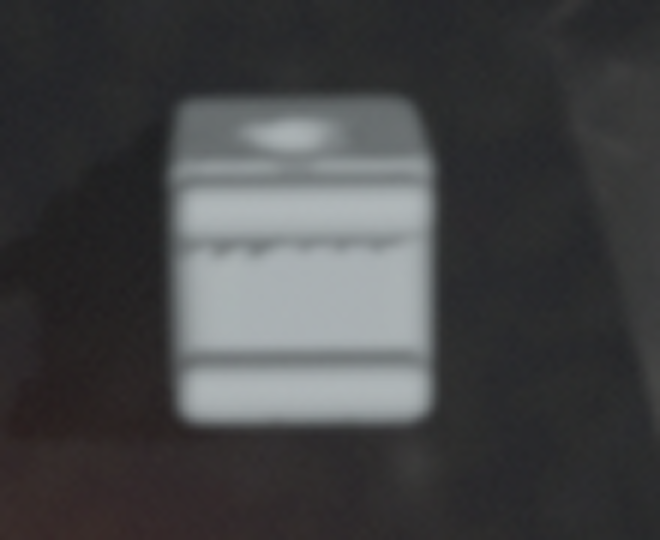

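```bash
python3 -c "
from h import *
print(move([.5225,.131,.024],-.307+np.pi))"
```

```text
[array([-0.234,  0.108,  2.817]), array([ 0.0001, -0.0001, -0.0009])]
```

```bash
python3 -m crank '{"xyz":[[-0.12,0.05,0.5],[-0.234,0.108,1]],"angular":[[0,0,0],[0,0,-0.001]],"gripper":[-0.3,-0.3]}'; python3 -m crank '{"xyz":[[0,0,0.5],[0,0,1]],"angular":[[0,0,0],[0,0,0]],"gripper":[-0.3,-0.3]}'
python3 -c "
from h import *
print(move([.5225,.131,.024],-.307+np.pi))"
```

```text
time_s: 2.33
ee_pos: [0.5228, 0.1324, 0.1691]
tool_rot: [3.14, 0.001, 2.836]
ft_force: [1.3, 0.0, 0.5]
grip_width: 0.649
time_s: 2.58
ee_pos: [0.5227, 0.1341, 0.0884]
tool_rot: [3.139, 0.001, 2.838]
ft_force: [0.3, 0.2, -0.0]
grip_width: 0.649
[array([-0.008, -0.04 ,  0.804]), array([0.0009, 0.0003, 0.001 ])]
```

```bash
python3 -m crank '{"xyz":[[0,-0.04,0.5],[0,-0.04,0.804],[0,-0.04,0.804],[0,-0.04,0.804],[0,-0.04,0.804],[0,-0.04,0.804]],"angular":[[0,0,0],[0,0,0],[0,0,0],[0,0,0],[0,0,0],[0,0,0]],"gripper":[-0.3,-0.3,1,1,1,1]}'
python3 -c "
from h import *
s=sense();print(s['ee_pos'],s['tool_rot'])"
```

```text
time_s: 3.32
ee_pos: [0.5223, 0.1314, 0.0248]
tool_rot: [3.138, 0.002, 2.838]
ft_force: [-0.0, 0.4, -0.3]
grip_width: 0.411
[0.5223 0.1314 0.0248] [3.1381 0.0019 2.8379]
```

```bash
python3 -m crank '{"xyz":[[0,0,-0.5],[0,0,-1]],"angular":[[0,0,0],[0,0,0]],"gripper":[1,1]}'
python3 -c "
from h import *
print(move([.58,-.139,.175],-3.1316), cam('top')[2][:3,3])"
```

```text
time_s: 3.58
ee_pos: [0.5219, 0.1311, 0.1061]
tool_rot: [3.138, 0.002, 2.838]
ft_force: [-0.1, 0.4, -0.4]
grip_width: 0.41
[array([-1.705, -3.002, -0.869]), array([ 0.001 ,  0.0007, -0.0999])] [0.5031 0.1977 1.2707]
```

```bash
python3 -m crank '{"xyz":[[-0.25,-0.4,-0.5],[-0.55,-0.95,-0.87]],"angular":[[0,0,0],[0,0,-0.03]],"gripper":[1,1]}'
python3 -m crank '{"xyz":[[-0.25,-0.5,0],[-0.5,-1,0]],"angular":[[0,0,-0.01],[0,0,-0.04]],"gripper":[1,1]}'
python3 -c "
from h import *
print(move([.58,-.139,.175],-3.1316),sense()['joint_positions'])"
```

```text
time_s: 3.82
ee_pos: [0.5415, 0.0453, 0.1778]
tool_rot: [3.137, 0.004, 2.936]
ft_force: [0.7, -0.5, -0.8]
grip_width: 0.414
time_s: 4.08
ee_pos: [0.5648, -0.0426, 0.1788]
tool_rot: [3.138, 0.006, 3.064]
ft_force: [0.7, 0.0, -1.4]
grip_width: 0.414
[array([-0.283, -1.187,  0.044]), array([ 0.0011,  0.002 , -0.0279])] [-0.0608  0.508   0.0458  1.8285 -0.0355  0.7993  1.4969]
```

```bash
python3 -m crank '{"xyz":[[-0.14,-0.6,0.02],[-0.26,-1,0.04]],"angular":[[0,0,-0.01],[0.001,0.002,-0.028]],"gripper":[1,1]}'
python3 -m crank '{"xyz":[[-0.02,-0.187,0],[-0.02,-0.187,0]],"angular":[[0,0,0],[0,0,0]],"gripper":[1,1]}'
python3 -c "
from h import *
print(move([.58,-.139,.165],-3.1316),sense()['joint_positions'])
snap('wrist','w2');snap('scene','s2');im,_=snap('top','t2')
cv2.imwrite('pics/t2c.png',cv2.resize(im[130:250,440:560],None,fx=5,fy=5,interpolation=2))
s=cv2.imread('pics/s2.png');cv2.imwrite('pics/s2c.png',cv2.resize(s[90:210,340:480],None,fx=5,fy=5,interpolation=2))
"
```

```text
time_s: 4.32
ee_pos: [0.5792, -0.1267, 0.1759]
tool_rot: [-3.141, 0.001, -3.132]
ft_force: [-0.3, 1.3, -0.0]
grip_width: 0.416
time_s: 4.58
ee_pos: [0.5807, -0.1422, 0.1761]
tool_rot: [-3.141, 0.001, -3.135]
ft_force: [-0.5, -0.4, -1.7]
grip_width: 0.418
[array([0.009, 0.04 , 0.138]), array([-0.0001,  0.0002, -0.0009])] [ 0.1179  0.5586  0.033   1.7416 -0.0232  0.8411  1.7392]
```

View pics/w2.png

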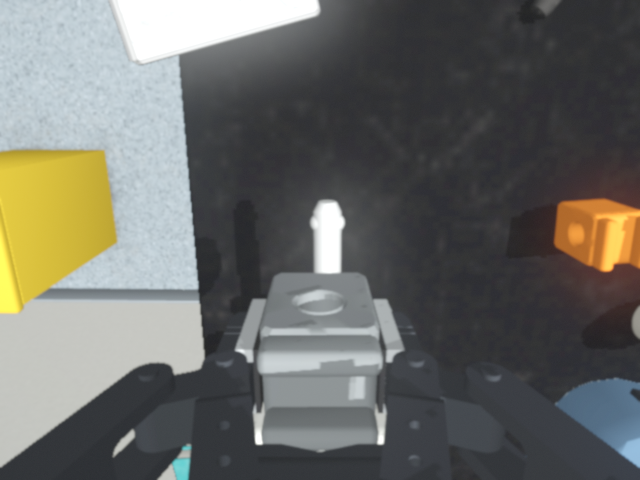

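View pics/s2c.png

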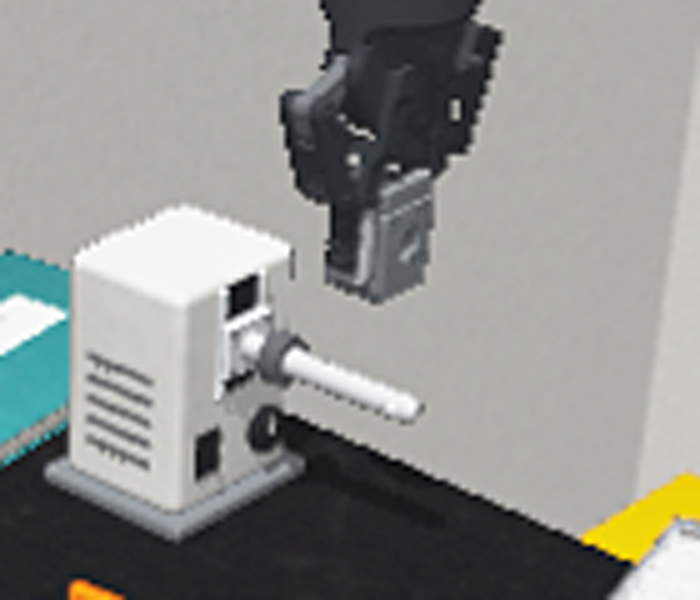

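```bash
python3 - <<'E'
from h import *
s=sense();c=cam("wrist",s)
im=cv2.imread("pics/w2.png").max(axis=2).astype(float)
pts=[]
for r in range(232,268,3):
    row=im[r,290:365]; i=np.where(row>130)[0]; 
    # subpixel edges at half max
    def edge(idx): 
        a,b=row[idx-1],row[idx]; return idx-1+(130-a)/(b-a)
    l=edge(i[0]); j=i[-1]; rr=j+(row[j]-130)/(row[j]-row[j+1])
    pts.append((290+(l+rr)/2,r)); 
    if r%9==0: print(r,290+l,290+rr)
i=np.where(im[200:235,327]>130)[0]; print("tip row",200+i[0])
P=onz(c,pts,.097);f=np.polyfit(P[:,0],P[:,1],1);print("axis",f,"y at .55,.6:",np.polyval(f,[.55,.6]))
print("tip x",onz(c,[(327,200+i[0])],.097))
T=np.eye(4);R=Ro.from_euler('xyz',s['tool_rot'])
print("bore face pred px",proj(c,s['ee_pos']+R.apply([.017,0,-.0022])), "corner", proj(c,s['ee_pos']+R.apply([[.017,.018,-.021],[.017,-.018,-.021]])))
E
python3 -c "
import cv2
im=cv2.imread('pics/w2.png');cv2.imwrite('pics/w2c.png',cv2.resize(im[190:330,230:410],None,fx=4.2,fy=4.2,interpolation=2))"
```

```text
tip row 200
axis [ 0.0165 -0.1458] y at .55,.6: [-0.1367 -0.1359]
tip x [[ 0.5478 -0.1369  0.097 ]]
bore face pred px [[320.8418 300.0124]] corner [[384.0554 328.6864]
 [258.0989 328.7672]]
```

View pics/w2c.png

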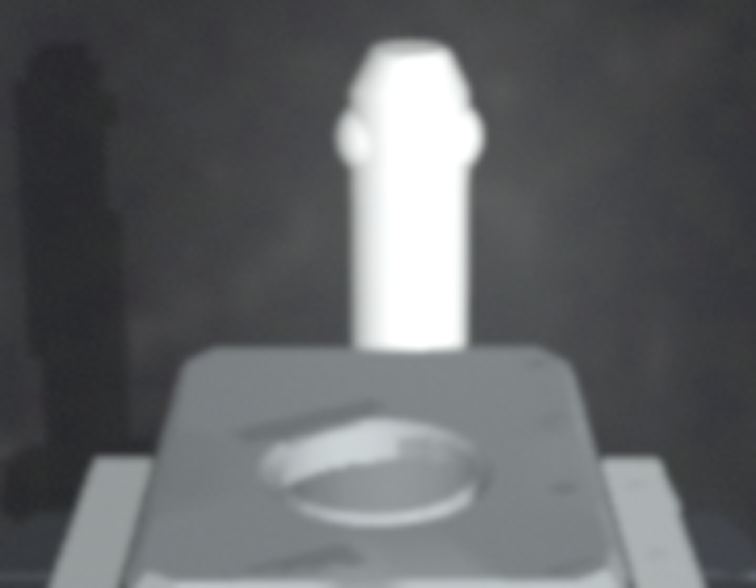

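```bash
python3 -c "
from h import *
print(move([.578,-.1363,.135],-3.1276))"
```

```text
[array([0.037, 0.046, 0.513]), array([ 0.0001,  0.0002, -0.001 ])]
```

```bash
python3 -m crank '{"xyz":[[0.04,0.05,0.25],[0.04,0.05,0.4],[0.04,0.05,0.51],[0.04,0.05,0.51]],"angular":[[0,0,-0.002],[0,0,-0.002],[0,0,-0.002],[0,0,-0.002]],"gripper":[1,1,1,1]}';python3 -m crank '{"xyz":[[0,0,0.012],[0,0,0.025]],"angular":[[0,0,0],[0,0,0]],"gripper":[1,1]}';python3 -m crank '{"xyz":[[0,0,0.012],[0,0,0.012]],"angular":[[0,0,0],[0,0,0]],"gripper":[1,1]}'
```

```text
time_s: 5.22
ee_pos: [0.5776, -0.1358, 0.1348]
tool_rot: [3.141, -0.0, -3.125]
ft_force: [-0.7, 0.1, -0.6]
grip_width: 0.418
time_s: 5.48
ee_pos: [0.5778, -0.136, 0.1331]
tool_rot: [3.141, 0.0, -3.125]
ft_force: [0.2, -0.4, 0.0]
grip_width: 0.415
time_s: 5.72
ee_pos: [0.5778, -0.136, 0.1322]
tool_rot: [3.141, 0.001, -3.125]
ft_force: [-0.6, -0.2, -1.1]
grip_width: 0.418
```

```bash
for i in 1 2 ; do python3 -m crank '{"xyz":[[0,0,0.012],[0,0,0.012]],"angular":[[0,0,0],[0,0,0]],"gripper":[1,1]}' | egrep 'ee_pos|ft'; done
```

```text
ee_pos: [0.5778, -0.136, 0.1312]
ft_force: [-0.3, -0.1, -0.8]
ee_pos: [0.5777, -0.136, 0.1301]
ft_force: [0.7, -0.3, -0.4]
```

```bash
for i in 1 2 ; do python3 -m crank '{"xyz":[[0,0,0.01],[0,0,0.01]],"angular":[[0,0,0],[0,0,0]],"gripper":[1,1]}' | egrep 'ee_pos|ft'; done
```

```text
ee_pos: [0.5777, -0.1359, 0.1293]
ft_force: [0.5, 0.9, -1.1]
ee_pos: [0.5777, -0.1359, 0.1284]
ft_force: [0.0, 0.2, -0.7]
```

```bash
for i in 1 2 ; do python3 -m crank '{"xyz":[[0,0,0.01],[0,0,0.01]],"angular":[[0,0,0],[0,0,0]],"gripper":[1,1]}' | egrep 'ee_pos|ft'; done
```

```text
ee_pos: [0.5776, -0.136, 0.1275]
ft_force: [0.7, -0.0, -0.3]
ee_pos: [0.5776, -0.136, 0.1267]
ft_force: [0.4, 0.9, -1.1]
```

```bash
for i in 1 2 ; do python3 -m crank '{"xyz":[[0,0,0.01],[0,0,0.01]],"angular":[[0,0,0],[0,0,0]],"gripper":[1,1]}' | egrep 'ee_pos|ft'; done
```

```text
ee_pos: [0.5777, -0.136, 0.1264]
ft_force: [-3.6, 0.4, 9.4]
ee_pos: [0.5777, -0.136, 0.1264]
ft_force: [-5.6, 1.3, 13.5]
```

```bash
python3 -m crank '{"xyz":[[0,0,-0.05],[0.35,0,-0.1],[0.73,0,-0.1]],"angular":[[0,0,0],[0,0,0],[0,0,0]],"gripper":[1,1,1]}'
python3 -c "
from h import *
print(move([.518,-.1368,.0925],-3.1276))"
```

```text
time_s: 8.1
ee_pos: [0.5188, -0.1369, 0.1346]
tool_rot: [3.141, 0.001, -3.125]
ft_force: [0.3, 0.2, -1.3]
grip_width: 0.415
[array([0.011, 0.002, 0.526]), array([0.0001, 0.0004, 0.0009])]
```

```bash
python3 -m crank '{"xyz":[[0.01,0.0,0.25],[0.01,0,0.526],[0.01,0,0.526]],"angular":[[0,0,0.001],[0,0,0.001],[0,0,0.001]],"gripper":[1,1,1]}'
python3 -c "
from h import *
im,c=snap('wrist','w3');print(sense()['ee_pos'])
cv2.imwrite('pics/w3c.png',cv2.resize(im[200:480,200:440],None,fx=2.5,fy=2.1,interpolation=2))
im,_=snap('scene','s3');cv2.imwrite('pics/s3c.png',cv2.resize(im[90:210,340:480],None,fx=5,fy=5,interpolation=2))
"
```

```text
time_s: 8.48
ee_pos: [0.5174, -0.1368, 0.0916]
tool_rot: [3.141, -0.001, -3.128]
ft_force: [0.0, 0.0, -0.6]
grip_width: 0.409
[ 0.5179 -0.1369  0.0925]
```

View pics/w3c.png

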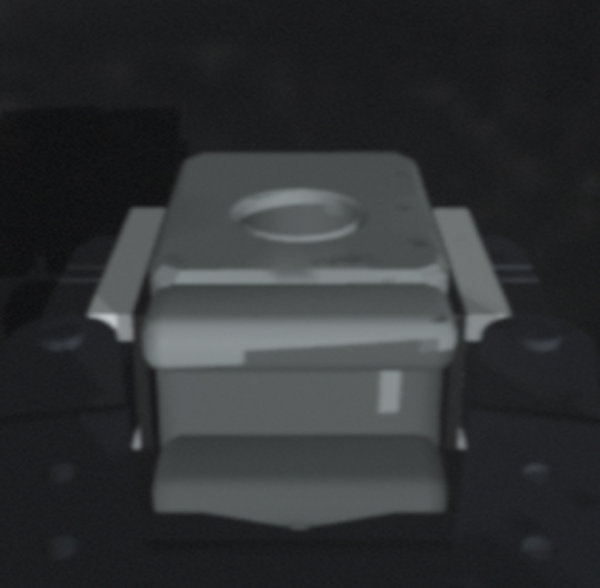

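View pics/s3c.png

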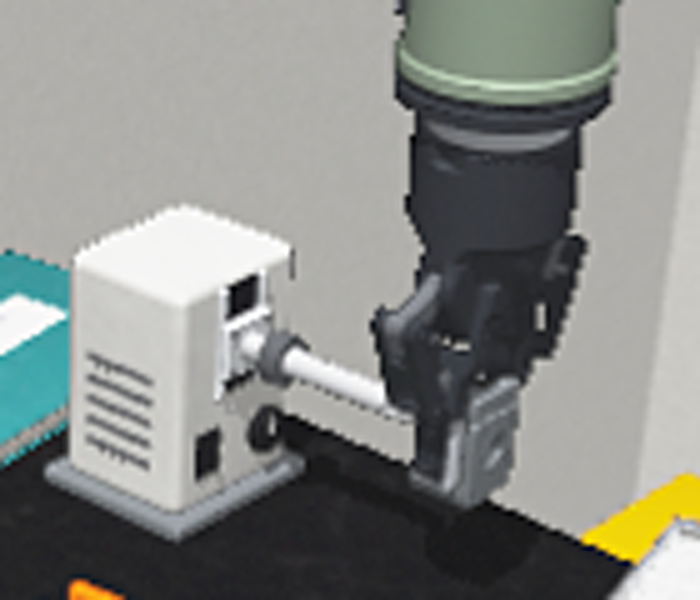

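```bash
for i in 1 2 3 ; do python3 -m crank '{"xyz":[[-0.03,0,0],[-0.06,0,0],[-0.06,0,0]],"angular":[[0,0,0],[0,0,0],[0,0,0]],"gripper":[1,1,1]}' | egrep 'ee_pos|ft'; done
```

```text
ee_pos: [0.5235, -0.1369, 0.0933]
ft_force: [0.2, -0.1, -2.6]
ee_pos: [0.5284, -0.1369, 0.0933]
ft_force: [-0.1, -0.4, -0.8]
ee_pos: [0.5334, -0.1368, 0.0932]
ft_force: [-0.3, -0.4, -1.2]
```

```bash
python3 -m crank '{"xyz":[[-0.02,0,0.008],[-0.04,0,0.008],[-0.04,0,0.008]],"angular":[[0,0,0],[0,0,0],[0,0,0]],"gripper":[1,1,1]}' | egrep 'ee_pos|rot|ft'; for i in 1 2; do  python3 -m crank '{"xyz":[[-0.02,0,0],[-0.04,0,0],[-0.04,0,0]],"angular":[[0,0,0],[0,0,0],[0,0,0]],"gripper":[1,1,1]}' | egrep 'ee_pos|rot|ft'; done
```

```text
ee_pos: [0.5364, -0.1371, 0.0925]
tool_rot: [-3.141, 0.001, -3.128]
ft_force: [-2.4, -3.9, -1.7]
ee_pos: [0.5395, -0.138, 0.0925]
tool_rot: [-3.141, 0.001, -3.129]
ft_force: [-2.3, -6.2, -1.0]
ee_pos: [0.5431, -0.1381, 0.0926]
tool_rot: [-3.14, 0.002, -3.129]
ft_force: [0.7, -4.0, -2.5]
```

```bash
python3 -m crank '{"xyz":[[-0.01,-0.01,0],[-0.04,-0.01,0],[-0.04,-0.01,0]],"angular":[[0,0,0],[0,0,0],[0,0,0]],"gripper":[1,1,1]}' | egrep 'ee_pos|rot|ft'; for i in 1 ; do  python3 -m crank '{"xyz":[[-0.02,0,0],[-0.05,0,0],[-0.05,0,0]],"angular":[[0,0,0],[0,0,0],[0,0,0]],"gripper":[1,1,1]}' | egrep 'ee_pos|rot|ft'; done
```

```text
ee_pos: [0.5469, -0.1386, 0.0926]
tool_rot: [-3.14, 0.003, -3.129]
ft_force: [1.3, -0.7, -4.2]
ee_pos: [0.5515, -0.1385, 0.0927]
tool_rot: [-3.14, 0.004, -3.128]
ft_force: [1.1, -1.1, -2.8]
```

```bash
python3 -m crank '{"xyz":[[-0.04,0,0.003],[-0.08,0,0.003],[-0.12,0,0.003],[-0.12,0,0.003]],"angular":[[0,0.001,0],[0,0.001,0],[0,0.001,0],[0,0.001,0]],"gripper":[1,1,1,1]}' | egrep 'ee_pos|rot|ft'; for i in 1 ; do  python3 -m crank '{"xyz":[[-0.05,0,0],[-0.1,0,0],[-0.15,0,0],[-0.15,0,0]],"angular":[[0,0,0],[0,0,0],[0,0,0],[0,0,0]],"gripper":[1,1,1,1]}' | egrep 'ee_pos|rot|ft'; done
```

```text
ee_pos: [0.5618, -0.1383, 0.0926]
tool_rot: [-3.14, 0.002, -3.128]
ft_force: [2.4, -0.1, -2.0]
ee_pos: [0.5747, -0.1381, 0.0927]
tool_rot: [-3.14, 0.004, -3.128]
ft_force: [2.8, -0.8, -2.0]
```

```bash
python3 -m crank '{"xyz":[[-0.05,0,0.003],[-0.1,0,0.003],[-0.17,0,0.003],[-0.17,0,0.003]],"angular":[[0,0.001,0],[0,0.001,0],[0,0.001,0],[0,0.001,0]],"gripper":[1,1,1,1]}' | egrep 'ee_pos|rot|ft'; for i in 1 ; do  python3 -m crank '{"xyz":[[-0.05,0,0],[-0.1,0,0],[-0.15,0,0],[-0.15,0,0]],"angular":[[0,0,0],[0,0,0],[0,0,0],[0,0,0]],"gripper":[1,1,1,1]}' | egrep 'ee_pos|rot|ft'; done;  python3 -m crank '{"xyz":[[-0.02,0,0],[-0.04,0,0],[-0.04,0,0]],"angular":[[0,0,0],[0,0,0],[0,0,0]],"gripper":[1,1,1]}' | egrep 'ee_pos|rot|ft'
```

```text
ee_pos: [0.5888, -0.1377, 0.0925]
tool_rot: [-3.14, 0.001, -3.128]
ft_force: [0.1, -0.4, 0.0]
ee_pos: [0.601, -0.1375, 0.0925]
tool_rot: [-3.14, 0.001, -3.128]
ft_force: [-0.8, -0.7, -0.8]
ee_pos: [0.6043, -0.1375, 0.0925]
tool_rot: [-3.14, 0.001, -3.128]
ft_force: [-0.9, -0.3, -1.2]
```

```bash
for i in 1 2 3; do  python3 -m crank '{"xyz":[[-0.015,0,0],[-0.03,0,0]],"angular":[[0,0,0],[0,0,0]],"gripper":[1,1]}' | egrep 'ee_pos|ft'; done
```

```text
ee_pos: [0.6068, -0.1374, 0.0925]
ft_force: [1.1, -0.7, -1.8]
ee_pos: [0.6092, -0.1374, 0.0925]
ft_force: [-7.3, -0.1, 3.7]
ee_pos: [0.6092, -0.1375, 0.0921]
ft_force: [-22.2, 1.9, 14.4]
```

```bash
python3 -m crank '{"xyz":[[0.005,0,0],[0.005,0,0],[0.005,0,0],[0.005,0,0]],"angular":[[0,0,0],[0,0,0],[0,0,0],[0,0,0]],"gripper":[0.0,-0.3,-0.3,-0.3]}'; python3 -m crank '{"xyz":[[0,0,-0.5],[0,0,-1]],"angular":[[0,0,0],[0,0,0]],"gripper":[-0.3,-0.3]}'
python3 -c "
from h import *
print(move([.55,.36,.20],82.3/180*np.pi+np.pi/2))
im,_=snap('scene','s4');cv2.imwrite('pics/s4c.png',cv2.resize(im[90:210,340:480],None,fx=5,fy=5,interpolation=2))
"
```

```text
time_s: 15.2
ee_pos: [0.609, -0.1375, 0.0922]
tool_rot: [-3.141, -0.004, -3.128]
ft_force: [0.1, 0.1, 0.2]
grip_width: 0.654
time_s: 15.45
ee_pos: [0.6091, -0.1374, 0.173]
tool_rot: [-3.141, -0.005, -3.128]
ft_force: [0.5, 0.3, 0.7]
grip_width: 0.654
[array([ 0.657,  6.226, -0.34 ]), array([-0.0004, -0.0015,  0.047 ])]
```

View pics/s4c.png

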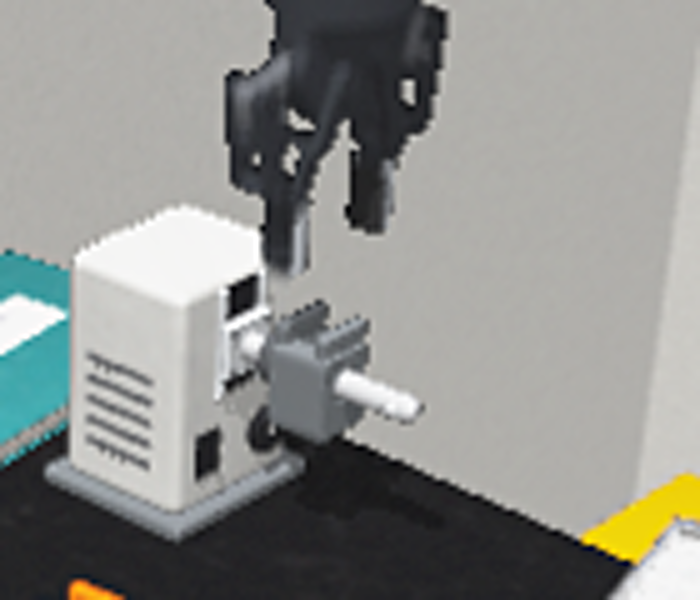

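The carrier sits against the collar with the spindle through it. Next is the spacer.

```bash
for i in 1 2 3 ; do python3 -m crank '{"xyz":[[0.05,0.5,-0.08],[0.11,1,-0.12]],"angular":[[0,0,0.003],[0,-0.0005,0.007]],"gripper":[-0.3,-0.3]}'|egrep 'ee_pos|rot'; done
python3 -c "
from h import *
print(move([.54,.364,.20],3.007),sense()['joint_positions'])"
```

```text
ee_pos: [0.6017, -0.0573, 0.1887]
tool_rot: [-3.14, 0.005, 3.131]
ee_pos: [0.5937, 0.0242, 0.1984]
tool_rot: [-3.14, 0.008, 3.109]
ee_pos: [0.5874, 0.1059, 0.2082]
tool_rot: [-3.141, 0.01, 3.087]
[array([0.769, 3.189, 0.091]), array([-0.0002,  0.0031,  0.0254])] [-0.3071  0.5137  0.0388  1.7248 -0.0192  0.8945  1.2544]
```

```bash
for i in 1 2 3 ; do python3 -m crank '{"xyz":[[0.1,0.5,0.02],[0.22,1,0.04]],"angular":[[0,0.0005,0.003],[0,0.001,0.008]],"gripper":[-0.3,-0.3]}'|egrep 'ee_pos|rot'; done
python3 -m crank '{"xyz":[[0,0.1,0],[0,0.1,0]],"angular":[[0,0.001,0],[0,0.001,0]],"gripper":[-0.3,-0.3]}'
python3 - <<'E'
from h import *
im,c=snap('wrist','w5');s=sense()
def box(cx,cy,yaw,lx,ly):
    R=np.array([[np.cos(yaw),-np.sin(yaw)],[np.sin(yaw),np.cos(yaw)]])
    return np.array([[-1,-1],[-1,1],[1,1],[1,-1]])*[lx/2,ly/2]@R.T+[cx,cy]
v=im.copy()
for z,ly in ((.038,.0157),(.027,.038),(.011,.038)):
    p=proj(c,np.c_[box(.563,.3636,-.134,.024,ly),np.full(4,z)]); cv2.polylines(v,[p.round().astype(np.int32)],True,(0,0,255),1)
cx,cy=p.mean(0).astype(int); print(cx,cy)
cv2.imwrite('pics/w5c.png',cv2.resize(v[max(0,cy-60):cy+60,max(cx-70,0):cx+70],None,fx=5,fy=5,interpolation=2))
E
```

```text
ee_pos: [0.5741, 0.1883, 0.2047]
tool_rot: [-3.141, 0.007, 3.061]
ee_pos: [0.5628, 0.2709, 0.2012]
tool_rot: [-3.141, 0.004, 3.036]
ee_pos: [0.5535, 0.3537, 0.1978]
tool_rot: [3.142, 0.001, 3.01]
time_s: 17.25
ee_pos: [0.5546, 0.3616, 0.1975]
tool_rot: [-3.141, -0.002, 3.011]
ft_force: [-0.3, -0.2, -0.4]
grip_width: 0.645
324 223
```

View pics/w5c.png

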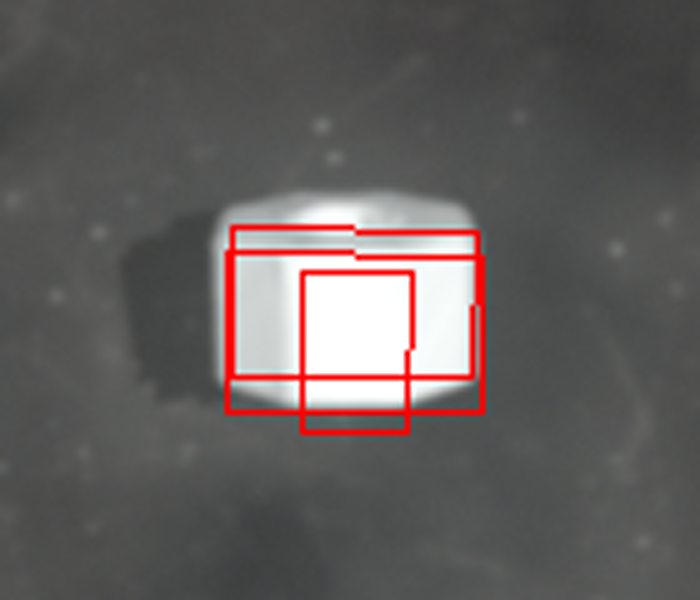

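View pics/w5.png

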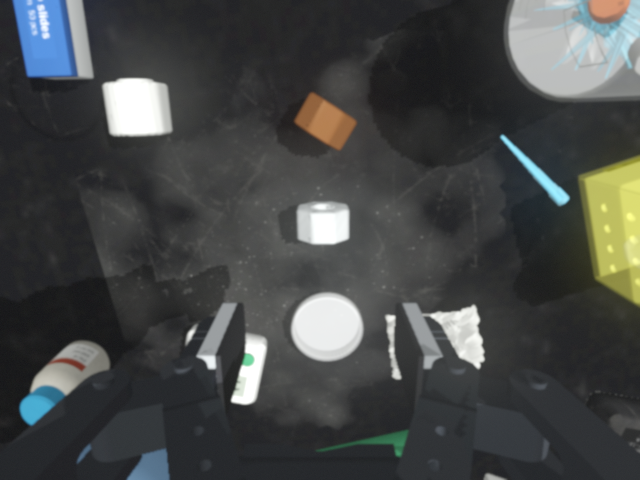

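```bash
python3 - <<'E'
import cv2,numpy as np
im=cv2.imread('pics/w5.png')[190:260,285:365]
v=np.clip((im.astype(float)-120)*1.9,0,255).astype(np.uint8)
cv2.imwrite('pics/w5d.png',cv2.resize(v,None,fx=8,fy=8,interpolation=2))
E
```

```text
(no output)
```

View pics/w5d.png

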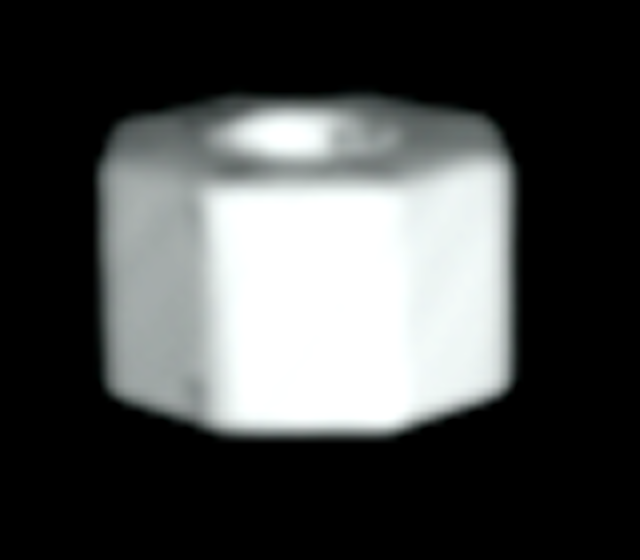

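```bash
python3 - <<'E'
from h import *
c=cam("wrist")
P=onz(c,[(311,212.5),(335.6,212.5),(335.6,244.4),(311,244.4)],.038);print(P.mean(0),P)
print(move([P.mean(0)[0],P.mean(0)[1],.018],3.007))
E
```

```text
[0.5597 0.3622 0.038 ] [[0.5468 0.3551 0.038 ]
 [0.5491 0.3723 0.038 ]
 [0.5726 0.3694 0.038 ]
 [0.5703 0.3518 0.038 ]]
[array([-0.06 ,  0.029,  2.246]), array([-0.0002, -0.0005,  0.0009])]
```

```bash
python3 -m crank '{"xyz":[[-0.03,0.015,0.5],[-0.06,0.03,1]],"angular":[[0,0,0],[0,-0.0005,0.001]],"gripper":[-0.3,-0.3]}'|egrep 'ee_pos|rot'; python3 -m crank '{"xyz":[[0,0,0.4],[0,0,0.8]],"angular":[[0,0,0],[0,0,0]],"gripper":[-0.3,-0.3]}'|egrep 'ee_pos|rot'
python3 -c "
from h import *
print(move([.5597,.3622,.018],3.007))"
```

```text
ee_pos: [0.5609, 0.3606, 0.1173]
tool_rot: [-3.141, 0.001, 3.005]
ee_pos: [0.5618, 0.3586, 0.0525]
tool_rot: [-3.141, 0.002, 3.002]
[array([0.033, 0.041, 0.432]), array([-0.0002,  0.0007, -0.0014])]
```

```bash
python3 -m crank '{"xyz":[[0.033,0.04,0.2],[0.033,0.04,0.432],[0.033,0.04,0.432],[0.033,0.04,0.432],[0.033,0.04,0.432],[0.033,0.04,0.432]],"angular":[[0,0.0007,-0.0014],[0,0.0007,-0.0014],[0,0.0007,-0.0014],[0,0.0007,-0.0014],[0,0.0007,-0.0014],[0,0.0007,-0.0014]],"gripper":[-0.3,-0.3,1,1,1,1]}'; python3 -m crank '{"xyz":[[0,0,-0.5],[0,0,-1]],"angular":[[0,0,0],[0,0,0]],"gripper":[1,1]}'
python3 -c "
from h import *
im,c=snap('wrist','w6');cv2.imwrite('pics/w6c.png',cv2.resize(im[200:480,200:440],None,fx=2.5,fy=2.1,interpolation=2))
print(move([.505,-.139,.175],-3.1276))"
```

```text
time_s: 18.55
ee_pos: [0.5599, 0.3622, 0.0185]
tool_rot: [-3.141, 0.0, 3.007]
ft_force: [-0.6, -0.2, -1.2]
grip_width: 0.433
time_s: 18.8
ee_pos: [0.5597, 0.3622, 0.0996]
tool_rot: [-3.141, 0.0, 3.007]
ft_force: [0.9, 0.2, -0.5]
grip_width: 0.43
[array([-0.146, -6.315, -0.897]), array([ 0.0012,  0.0016, -0.0474])]
```

View pics/w6c.png

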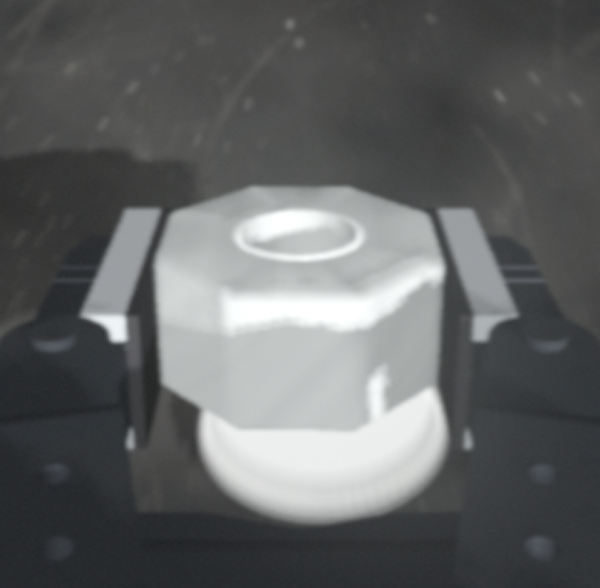

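```bash
python3 -m crank '{"xyz":[[-0.0,-0.4,-0.5],[-0.0,-0.8,-1]],"angular":[[0,0,0],[0,0.001,-0.006]],"gripper":[1,1]}'|egrep 'ee_pos|rot'; for i in 1 2 3 ; do python3 -m crank '{"xyz":[[-0.02,-0.5,0],[-0.04,-1,0]],"angular":[[0,0,-0.003],[0,0.001,-0.008]],"gripper":[1,1]}'|egrep 'ee_pos|rot|wid'; done
python3 -c "
from h import *
print(move([.510,-.139,.165],-3.1276),sense()['joint_positions'])"
```

```text
ee_pos: [0.5526, 0.2991, 0.1864]
tool_rot: [3.137, 0.002, 3.026]
ee_pos: [0.5466, 0.2182, 0.187]
tool_rot: [3.137, 0.001, 3.052]
grip_width: 0.431
ee_pos: [0.5426, 0.1369, 0.1869]
tool_rot: [3.136, -0.002, 3.078]
grip_width: 0.429
ee_pos: [0.5406, 0.0555, 0.1868]
tool_rot: [3.136, -0.004, 3.103]
grip_width: 0.428
[array([ 0.287, -2.445,  0.26 ]), array([ 0.0018, -0.0012, -0.0167])] [-0.2222  0.4679  0.0195  1.8727 -0.0209  0.8037  1.3422]
```

```bash
for i in 1 2 ; do python3 -m crank '{"xyz":[[0.05,-0.5,0],[0.12,-1,0.1]],"angular":[[0,0,-0.003],[0.0008,-0.0005,-0.007]],"gripper":[1,1]}'|egrep 'ee_pos|rot|wid'; done
python3 -c "
from h import *
print(move([.515,-.139,.0942],-3.1276),sense()['joint_positions'])"
```

```text
ee_pos: [0.528, -0.0255, 0.1789]
tool_rot: [3.139, -0.001, 3.125]
grip_width: 0.433
ee_pos: [0.5173, -0.1068, 0.1712]
tool_rot: [3.141, 0.003, -3.136]
grip_width: 0.433
[array([ 0.033, -0.403,  0.963]), array([ 0.0001,  0.0008, -0.0026])] [ 0.07    0.4663  0.0287  1.9291 -0.0197  0.7438  1.6868]
```

```bash
python3 -m crank '{"xyz":[[0.033,-0.4,0.3],[0.033,-0.4,0.7],[0.033,-0.4,0.963],[0.033,-0.4,0.963]],"angular":[[0,0,-0.0026],[0,0.0008,-0.0026],[0,0.0008,-0.0026],[0,0.0008,-0.0026]],"gripper":[1,1,1,1]}'|egrep 'ee_pos|rot|wid|ft'
python3 -c "
from h import *
print(move([.52,-.139,.0942],-3.1276))
im,_=snap('scene','s7');cv2.imwrite('pics/s7c.png',cv2.resize(im[90:210,340:480],None,fx=5,fy=5,interpolation=2))"
```

```text
ee_pos: [0.5144, -0.1387, 0.0933]
tool_rot: [3.141, -0.002, -3.127]
ft_force: [0.2, 0.9, -0.2]
grip_width: 0.432
[array([-0.07 , -0.005, -0.012]), array([ 0.0002, -0.0006,  0.    ])]
```

View pics/s7c.png

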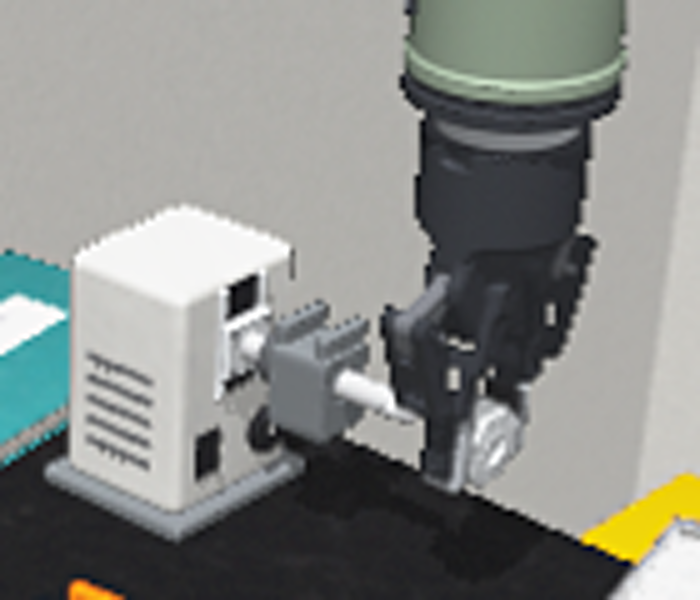

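```bash
python3 -m crank '{"xyz":[[-0.1,-0.003,-0.012],[-0.2,-0.003,-0.012],[-0.2,-0.003,-0.012]],"angular":[[0,-0.0006,0],[0,-0.0006,0],[0,-0.0006,0]],"gripper":[1,1,1]}'|egrep 'ee_pos|rot|wid|ft'
python3 -c "
from h import *
print(move([.535,-.1387,.0942],-3.1276))"
```

```text
ee_pos: [0.532, -0.1386, 0.0957]
tool_rot: [3.141, 0.003, -3.127]
ft_force: [-0.4, 0.2, -0.3]
grip_width: 0.428
[array([-0.038, -0.002,  0.019]), array([0.    , 0.0009, 0.0002])]
```

```bash
python3 -m crank '{"xyz":[[0,-0.002,0.019],[-0.02,-0.002,0.019],[-0.04,-0.002,0.019],[-0.04,-0.002,0.019]],"angular":[[0,0.0009,0],[0,0.0009,0],[0,0.0009,0],[0,0.0009,0]],"gripper":[1,1,1,1]}'|egrep 'ee_pos|rot|wid|ft'
for i in 1 2 3; do python3 -m crank '{"xyz":[[-0.02,0,0],[-0.04,0,0],[-0.04,0,0]],"angular":[[0,0,0],[0,0,0],[0,0,0]],"gripper":[1,1,1]}'|egrep 'ee_pos|rot|ft';done
```

```text
ee_pos: [0.5352, -0.1387, 0.0942]
tool_rot: [3.141, -0.0, -3.127]
ft_force: [-0.0, -0.1, -0.5]
grip_width: 0.434
ee_pos: [0.5385, -0.1387, 0.0942]
tool_rot: [3.141, -0.0, -3.127]
ft_force: [-0.6, -0.8, -1.4]
ee_pos: [0.5419, -0.1386, 0.0942]
tool_rot: [3.141, 0.0, -3.127]
ft_force: [-0.4, -0.3, -0.6]
ee_pos: [0.5451, -0.1386, 0.0941]
tool_rot: [3.141, 0.0, -3.127]
ft_force: [-0.1, -0.7, -0.5]
```

```bash

for i in 1 2 ; do python3 -m crank '{"xyz":[[-0.05,0,0],[-0.09,0,0],[-0.09,0,0]],"angular":[[0,0,0],[0,0,0],[0,0,0]],"gripper":[1,1,1]}'|egrep 'ee_pos|rot|ft';done
```

```text
ee_pos: [0.553, -0.1384, 0.0942]
tool_rot: [-3.142, 0.001, -3.127]
ft_force: [2.4, -0.7, -1.4]
ee_pos: [0.561, -0.1383, 0.0943]
tool_rot: [-3.141, 0.002, -3.127]
ft_force: [1.9, -1.0, -1.4]
```

```bash

for i in 1 2 ; do python3 -m crank '{"xyz":[[-0.05,0,0],[-0.1,0,0],[-0.1,0,0]],"angular":[[0,0,0],[0,0,0],[0,0,0]],"gripper":[1,1,1]}'|egrep 'ee_pos|rot|ft';done
```

```text
ee_pos: [0.5698, -0.1381, 0.0944]
tool_rot: [-3.141, 0.004, -3.126]
ft_force: [1.7, -0.5, -1.0]
ee_pos: [0.5782, -0.1379, 0.0944]
tool_rot: [-3.141, 0.004, -3.126]
ft_force: [-0.4, -0.4, -0.5]
```

```bash

for i in 1 2 3; do python3 -m crank '{"xyz":[[-0.012,0,0],[-0.024,0,0]],"angular":[[0,0.001,0],[0,0.001,0]],"gripper":[1,1]}'|egrep 'ee_pos|rot|ft';done
```

```text
ee_pos: [0.5802, -0.1378, 0.0944]
tool_rot: [-3.141, 0.001, -3.126]
ft_force: [0.1, 0.5, -0.8]
ee_pos: [0.5811, -0.1378, 0.0943]
tool_rot: [3.142, -0.005, -3.126]
ft_force: [-11.3, 0.2, 5.9]
ee_pos: [0.5811, -0.1378, 0.094]
tool_rot: [3.141, -0.012, -3.127]
ft_force: [-17.1, 1.4, 11.0]
```

```bash
python3 -m crank '{"xyz":[[0.004,0,0],[0.004,0,0],[0.004,0,0],[0.004,0,0]],"angular":[[0,-0.003,0],[0,-0.003,0],[0,-0.003,0],[0,-0.003,0]],"gripper":[0.0,-0.3,-0.3,-0.3]}'; python3 -m crank '{"xyz":[[0,0,-0.5],[0,0,-1]],"angular":[[0,0,0],[0,0,0]],"gripper":[-0.3,-0.3]}'
python3 -c "
from h import *
print(move([.44,.245,.20],-3.1416))
im,_=snap('scene','s8');a=cv2.resize(im[120:210,350:440],None,fx=4,fy=4,interpolation=2)
im,_=snap('top','t8');b=cv2.resize(im[160:250,460:550],None,fx=4,fy=4,interpolation=2)
cv2.imwrite('pics/s8c.png',np.hstack([a,b]))
"
```

```text
time_s: 25.65
ee_pos: [0.581, -0.1378, 0.0941]
tool_rot: [3.141, -0.003, -3.126]
ft_force: [-0.1, -0.0, 1.1]
grip_width: 0.65
time_s: 25.9
ee_pos: [0.581, -0.1377, 0.1749]
tool_rot: [3.141, -0.003, -3.127]
ft_force: [2.0, -0.4, -0.1]
grip_width: 0.649
[array([ 1.691,  4.81 , -0.306]), array([ 0.0002, -0.0011,  0.0048])]
```

View pics/s8c.png

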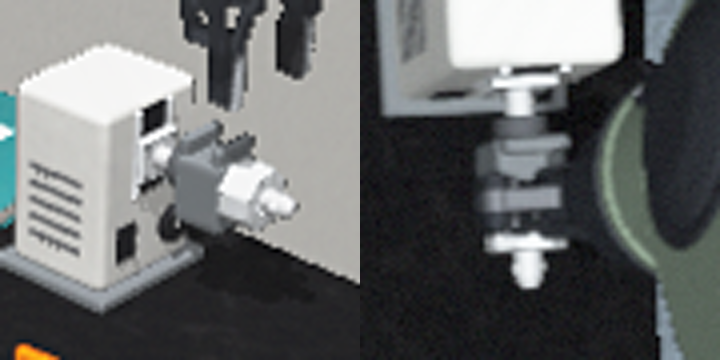

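```bash
for i in 1 2 3 4 ; do python3 -m crank '{"xyz":[[0.2,0.5,-0.04],[0.42,1,-0.08]],"angular":[[0,0,0.001],[0,0,0.0012]],"gripper":[-0.3,-0.3]}'|egrep 'ee_pos|rot'; done
python3 -c "
from h import *
print(move([.45,.245,.20],-3.1416),sense()['joint_positions'])"
```

```text
ee_pos: [0.5479, -0.0579, 0.1842]
tool_rot: [-3.141, 0.004, -3.131]
ee_pos: [0.5128, 0.023, 0.1903]
tool_rot: [-3.141, 0.004, -3.135]
ee_pos: [0.478, 0.1042, 0.1965]
tool_rot: [-3.141, 0.004, -3.139]
ee_pos: [0.4435, 0.1854, 0.2026]
tool_rot: [-3.141, 0.004, 3.141]
[array([-0.081,  0.745,  0.033]), array([-0.0001,  0.0013, -0.0003])] [-0.505   0.3511 -0.0198  2.017   0.0129  0.7702  1.037 ]
```

```bash
python3 -m crank '{"xyz":[[-0.08,0.4,0.03],[-0.08,0.745,0.03],[-0.08,0.745,0.03]],"angular":[[0,0.001,0],[0,0.0013,0],[0,0.0013,0]],"gripper":[-0.3,-0.3,-0.3]}'|egrep 'ee_pos|rot'
python3 - <<'E'
from h import *
im,c=snap('wrist','w9')
def box(cx,cy,yaw,lx,ly):
    R=np.array([[np.cos(yaw),-np.sin(yaw)],[np.sin(yaw),np.cos(yaw)]])
    return np.array([[-1,-1],[-1,1],[1,1],[1,-1]])*[lx/2,ly/2]@R.T+[cx,cy]
p=proj(c,np.c_[box(.462,.245,-.026,.034,.038),np.full(4,.0278)]); print(p)
cx,cy=p.mean(0).astype(int); x0,y0=cx-50,cy-45; print(x0,y0)
v=np.clip((im[y0:y0+90,x0:x0+100].astype(float)-90)*1.6,0,255).astype(np.uint8)
cv2.imwrite('pics/w9c.png',cv2.resize(v,None,fx=6,fy=6,interpolation=2))
E
```

```text
ee_pos: [0.4495, 0.247, 0.1997]
tool_rot: [3.141, -0.0, -3.14]
[[292.0573 211.4439]
 [343.6539 212.8044]
 [341.6617 256.2897]
 [291.7131 255.0147]]
267 188
```

View pics/w9c.png

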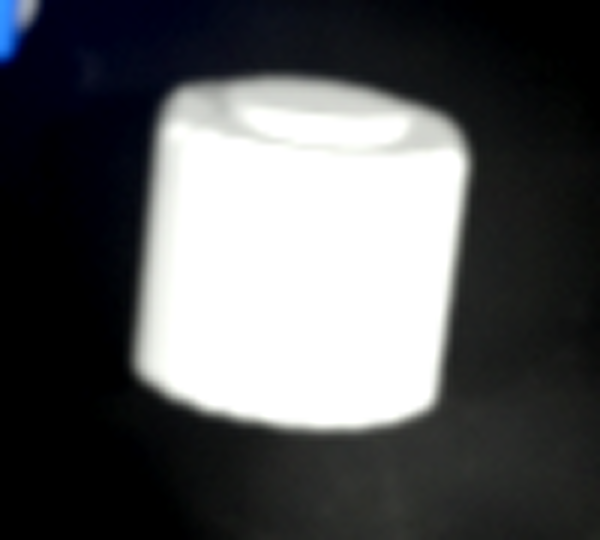

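View pics/w9.png

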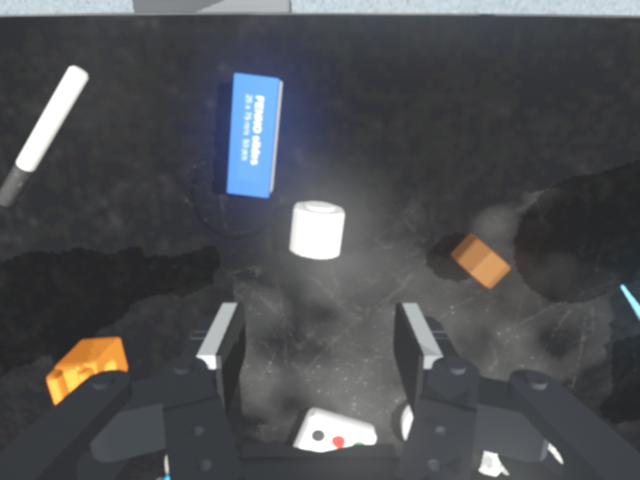

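```bash
python3 - <<'E'
from h import *
c=cam("wrist")
P=onz(c,[(267+a/6,188+b/6) for a,b in [(160,140),(467,160),(437,395),(135,365)]],.028);print(P)
d=(P[3]-P[0])+(P[2]-P[1]); yaw=np.arctan2(d[1],d[0]); print(P.mean(0),yaw,np.linalg.norm(P[0]-P[1]),np.linalg.norm(P[3]-P[0]))
print(move([P[:,0].mean(),P[:,1].mean(),.018],yaw+np.pi))
E
```

```text
[[0.4445 0.226  0.028 ]
 [0.447  0.2637 0.028 ]
 [0.4776 0.2605 0.028 ]
 [0.4736 0.2223 0.028 ]]
[0.4607 0.2431 0.028 ] -0.11572373981866049 0.037755963693911654 0.029328653464060994
[array([-0.139, -0.028,  2.272]), array([-0.0001, -0.0002,  0.037 ])]
```

```bash
python3 -m crank '{"xyz":[[-0.08,-0.014,0.5],[-0.165,-0.028,1]],"angular":[[0,0,0.015],[0,0,0.032]],"gripper":[-0.3,-0.3]}'|egrep 'ee_pos|rot'; python3 -m crank '{"xyz":[[0,0,0.4],[0,0,0.8]],"angular":[[0,0,0],[0,0,0]],"gripper":[-0.3,-0.3]}'|egrep 'ee_pos|rot'
python3 -c "
from h import *
c=cam('wrist')
print(move([.463,.2429,.018],np.pi-.1))"
```

```text
ee_pos: [0.4633, 0.2422, 0.119]
tool_rot: [-3.141, 0.001, 3.039]
ee_pos: [0.4635, 0.2409, 0.0539]
tool_rot: [-3.141, 0.001, 3.037]
[array([0.009, 0.025, 0.449]), array([-0.0002,  0.0002, -0.0013])]
```

```bash
python3 -m crank '{"xyz":[[0.009,0.025,0.2],[0.009,0.025,0.449],[0.009,0.025,0.449],[0.009,0.025,0.449],[0.009,0.025,0.449],[0.009,0.025,0.449]],"angular":[[0,0,-0.0013],[0,0,-0.0013],[0,0,-0.0013],[0,0,-0.0013],[0,0,-0.0013],[0,0,-0.0013]],"gripper":[-0.3,-0.3,1,1,1,1]}'; python3 -m crank '{"xyz":[[0,0,-0.5],[0,0,-1]],"angular":[[0,0,0],[0,0,0]],"gripper":[1,1]}'
python3 -c "
from h import *
im,c=snap('wrist','w10');cv2.imwrite('pics/w10c.png',cv2.resize(im[200:480,200:440],None,fx=2.5,fy=2.1,interpolation=2))
print(move([.505,-.139,.175],-3.1276))"
```

```text
time_s: 28.68
ee_pos: [0.4633, 0.2431, 0.0186]
tool_rot: [-3.142, 0.001, 3.041]
ft_force: [-0.1, -0.3, 0.1]
grip_width: 0.437
time_s: 28.92
ee_pos: [0.463, 0.2429, 0.0996]
tool_rot: [-3.141, 0.001, 3.042]
ft_force: [0.6, 0.5, -0.3]
grip_width: 0.431
[array([-0.985, -4.708, -0.893]), array([ 0.0009,  0.0017, -0.0364])]
```

View pics/w10c.png

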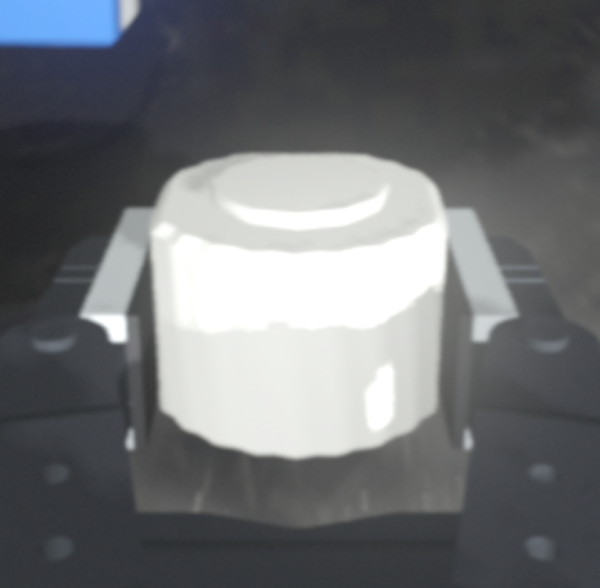

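```bash
python3 -m crank '{"xyz":[[-0.05,-0.4,-0.5],[-0.15,-0.85,-0.9]],"angular":[[0,0,0],[0,0.001,-0.01]],"gripper":[1,1]}'|egrep 'ee_pos|rot'; for i in 1 2 3 ; do python3 -m crank '{"xyz":[[-0.07,-0.5,0],[-0.15,-1,0]],"angular":[[0,0,-0.003],[0,0.0003,-0.007]],"gripper":[1,1]}'|egrep 'ee_pos|rot|wid'; done
python3 -c "
from h import *
print(move([.510,-.139,.165],-3.1276))"
```

```text
ee_pos: [0.4695, 0.1745, 0.1779]
tool_rot: [3.138, 0.004, 3.074]
ee_pos: [0.4764, 0.0927, 0.1784]
tool_rot: [3.138, 0.004, 3.097]
grip_width: 0.434
ee_pos: [0.4848, 0.0108, 0.1784]
tool_rot: [3.138, 0.004, 3.119]
grip_width: 0.435
ee_pos: [0.495, -0.0709, 0.1784]
tool_rot: [3.138, 0.004, -3.142]
grip_width: 0.43
[array([-0.187, -0.852,  0.164]), array([ 0.0012,  0.0012, -0.0044])]
```

```bash
python3 -m crank '{"xyz":[[-0.1,-0.5,0.1],[-0.187,-0.852,0.3],[-0.187,-0.852,0.6]],"angular":[[0,0,-0.002],[0.0012,0.0012,-0.0044],[0.0012,0.0012,-0.0044]],"gripper":[1,1,1]}'|egrep 'ee_pos|rot|wid|ft'
python3 -c "
from h import *
print(move([.518,-.1389,.0943],-3.1276))"
```

```text
ee_pos: [0.5106, -0.1413, 0.1301]
tool_rot: [-3.141, 0.002, -3.131]
ft_force: [0.1, 0.5, -1.5]
grip_width: 0.429
[array([-0.092,  0.03 ,  0.448]), array([-0.0003,  0.0005, -0.001 ])]
```

```bash
python3 -m crank '{"xyz":[[0,0.03,0.25],[-0.05,0.03,0.44],[-0.092,0.03,0.44],[-0.092,0.03,0.448]],"angular":[[0,0.0005,-0.001],[0,0.0005,-0.001],[0,0.0005,-0.001],[0,0.0005,-0.001]],"gripper":[1,1,1,1]}'|egrep 'ee_pos|rot|wid|ft'
python3 -c "
from h import *
print(move([.53,-.1388,.0943],-3.1276))
im,_=snap('scene','s11');cv2.imwrite('pics/s11c.png',cv2.resize(im[90:210,340:480],None,fx=5,fy=5,interpolation=2))"
```

```text
ee_pos: [0.5186, -0.1389, 0.0948]
tool_rot: [-3.14, 0.001, -3.127]
ft_force: [0.6, -0.9, -0.7]
grip_width: 0.431
[array([-0.142, -0.001,  0.007]), array([-0.0004,  0.0003,  0.0001])]
```

View pics/s11c.png

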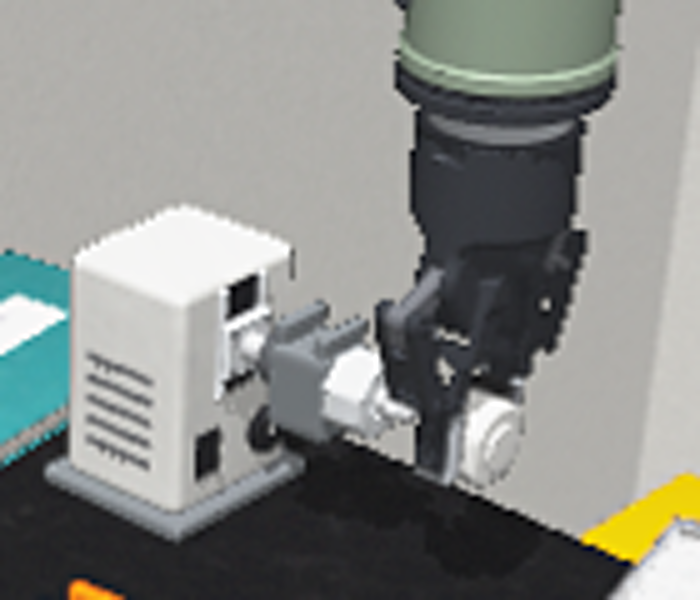

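```bash
python3 -m crank '{"xyz":[[-0.05,0,0.007],[-0.12,0,0.007],[-0.12,0,0.007]],"angular":[[0,0.0003,0],[0,0.0003,0],[0,0.0003,0]],"gripper":[1,1,1]}'|egrep 'ee_pos|rot|wid|ft'
for i in 1 2 3; do python3 -m crank '{"xyz":[[-0.02,0,0],[-0.04,0,0],[-0.04,0,0]],"angular":[[0,0,0],[0,0,0],[0,0,0]],"gripper":[1,1,1]}'|egrep 'ee_pos|rot|ft';done
```

```text
ee_pos: [0.5286, -0.1387, 0.0944]
tool_rot: [-3.14, 0.001, -3.127]
ft_force: [0.5, 0.2, 0.1]
grip_width: 0.435
ee_pos: [0.5319, -0.1386, 0.0944]
tool_rot: [-3.14, 0.001, -3.127]
ft_force: [0.5, -0.3, -0.8]
ee_pos: [0.5352, -0.1386, 0.0944]
tool_rot: [-3.14, 0.001, -3.127]
ft_force: [0.5, -0.7, -1.0]
ee_pos: [0.5385, -0.1385, 0.0944]
tool_rot: [-3.14, 0.001, -3.127]
ft_force: [1.4, 1.0, -0.2]
```

```bash
for i in 1 2 3; do python3 -m crank '{"xyz":[[-0.02,0,0],[-0.05,0,0],[-0.05,0,0]],"angular":[[0,0,0],[0,0,0],[0,0,0]],"gripper":[1,1,1]}'|egrep 'ee_pos|rot|ft';done
```

```text
ee_pos: [0.5426, -0.1387, 0.0944]
tool_rot: [-3.14, 0.001, -3.127]
ft_force: [-0.8, -1.9, -2.0]
ee_pos: [0.5472, -0.1385, 0.0944]
tool_rot: [-3.14, 0.002, -3.127]
ft_force: [0.9, -1.5, -2.2]
ee_pos: [0.5517, -0.1384, 0.0944]
tool_rot: [-3.14, 0.002, -3.127]
ft_force: [0.8, -0.9, -1.9]
```

```bash
for i in 1 2 3; do python3 -m crank '{"xyz":[[-0.012,0,0],[-0.02,0,0]],"angular":[[0,0,0],[0,0,0]],"gripper":[1,1]}'|egrep 'ee_pos|rot|ft';done
```

```text
ee_pos: [0.5532, -0.1384, 0.0944]
tool_rot: [-3.14, 0.002, -3.127]
ft_force: [-2.1, -1.0, -0.9]
ee_pos: [0.5535, -0.1384, 0.0943]
tool_rot: [-3.14, -0.001, -3.127]
ft_force: [-12.9, 0.6, 8.6]
ee_pos: [0.5535, -0.1384, 0.0942]
tool_rot: [-3.141, -0.004, -3.128]
ft_force: [-15.7, -0.1, 11.6]
```

```bash
python3 -m crank '{"xyz":[[0.003,0,0],[0.003,0,0],[0.003,0,0],[0.003,0,0]],"angular":[[0,0,0],[0,0,0],[0,0,0],[0,0,0]],"gripper":[0.0,-0.3,-0.3,-0.3]}'; python3 -m crank '{"xyz":[[0,0,-0.5],[0,0,-1]],"angular":[[0,0,0],[0,0,0]],"gripper":[-0.3,-0.3]}';python3 -m crank '{"xyz":[[0.5,0.5,-0.4],[0.8,1,-0.8],[0.8,1,-0.8]],"angular":[[0,0,0],[0,0,0],[0,0,0]],"gripper":[-0.3,-0.3,-0.3]}';python3 -m crank '{"xyz":[[0.3,0.5,0],[0.3,1,0],[0.3,1,0]],"angular":[[0,0,0],[0,0,0],[0,0,0]],"gripper":[-0.3,-0.3,-0.3]}'
python3 -c "
from h import *
im,_=snap('scene','s12');a=cv2.resize(im[110:210,340:440],None,fx=4,fy=4,interpolation=2)
im,_=snap('top','t12');b=cv2.resize(im[150:250,450:550],None,fx=4,fy=4,interpolation=2)
cv2.imwrite('pics/s12c.png',np.hstack([a,b]))
"
```

```text
time_s: 34.78
ee_pos: [0.5534, -0.1384, 0.0943]
tool_rot: [-3.141, -0.004, -3.127]
ft_force: [-0.4, 0.4, -1.0]
grip_width: 0.651
time_s: 35.02
ee_pos: [0.5535, -0.1383, 0.1751]
tool_rot: [-3.141, -0.004, -3.127]
ft_force: [0.6, 0.8, -0.4]
grip_width: 0.649
time_s: 35.4
ee_pos: [0.4885, -0.0566, 0.2418]
tool_rot: [-3.141, -0.001, -3.124]
ft_force: [0.3, -0.6, 0.7]
grip_width: 0.651
time_s: 35.78
ee_pos: [0.4633, 0.0251, 0.2415]
tool_rot: [3.141, -0.0, -3.12]
ft_force: [0.5, 0.9, -0.0]
grip_width: 0.651
```

View pics/s12c.png

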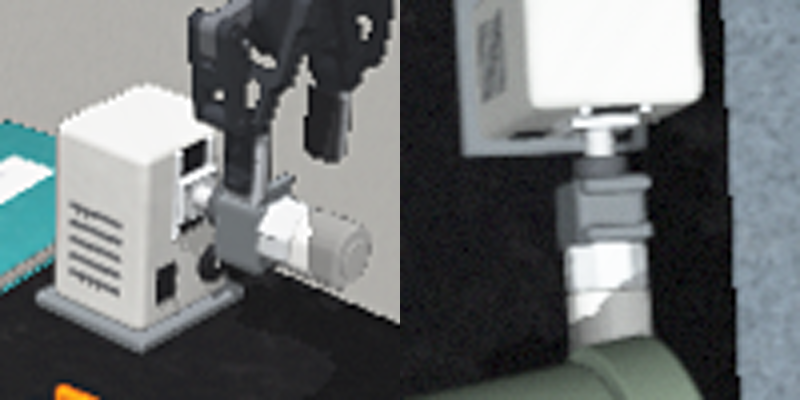

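View pics/t12.png

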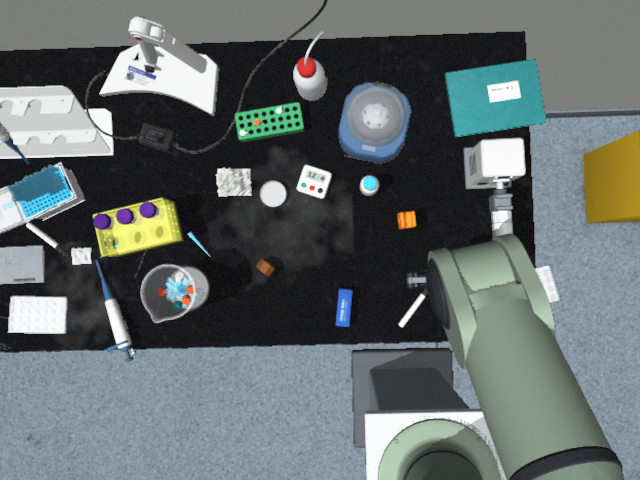

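```bash
python3 -c "
from cell import ticket; print(ticket.job_done())"
```

```text
the job is handed in; nothing more can be done
None
```

I loaded the grey carrier, then the metal spacer, then the end cap onto the spindle, and handed the job in at about 36 s of the 72 s. I got no verdict back.

- **Spindle height:** touching the carrier's foot on the spindle put its axis at about 94.7 mm. Sight had read 97–99 mm, and I went with the touch.
- **Threading:** the carrier's bore rubbed sideways with about 6 N at the tip, so I moved it 1.5 mm over. After that, all three bores slid on freely.
- **Seating:** each part was pushed until it stopped, at 22 N for the carrier, 17 N for the spacer and 16 N for the cap. The distances between the stop positions agree with the part lengths to about 1 mm.
- **Last pictures:** the stack shows no visible gap from the collar outward. The arm partly hid the cap from above. The gripper was open and clear of the parts, and I saw no movement of the bottle, petri dish, slide box or marker.
- **Slip:** my first short move went the wrong way because I typed it before seeing the numbers. It was in free air and touched nothing.

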